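Click battery cases shut in the bench pliers and load the weld carrier

ROBOT

A 6-joint arm with a two-finger parallel gripper is mounted at the origin on the work surface. World frame = base frame: x ahead of the robot, y to its left, z up, the work surface at z = 0. Lengths are in m, angles in rad, forces in N, time in s.
With the tool pointing down it reaches from about 0.4 to 0.825 m from the base axis. Payload 7 kg.
Tool frame: the origin (TCP) lies on the centre line of the jaws, within the pads' length; the fingertips stand tip_reach ahead of it and the grasp point (between the pads) is the TCP (tip_reach is the distance from the TCP to the fingertips, in m); z points along the fingers, y is the line along which they close (so a half turn about z gives the same grasp; the last joint's range is limited). The gripper opens to 88 mm and grips with 3 to 60 N. Pads are 19 mm wide; open, the fingers measure 130 mm over their backs; the gripper's body (78 mm by 193 mm) begins 47 mm behind the grasp point.
Start: joints at [1.596, 0.359, 0.012, 0, -1.224, -0.288], TCP at [0.175, 0.652, 0.246] pointing down, gripper open.
Joint ranges: [-3.07, 3.07], [-1.43, 2.12], [-1.02, 1.25], [-3.03, 1.67], [-3.05, -0], [-3.03, 3.03]. Speed limits (rad/s): [2.39, 2.39, 3.01, 3.14, 3.14, 3.14].

INTERFACE

Orientations are given as [roll, pitch, yaw] about the fixed x, y, z axes, in that order (R = Rz(yaw) Ry(pitch) Rx(roll)).
In Python, from station import get_state, grab_frame, calibration, job_done, find_in, mark_of, tip_reach gives the robot as it stands.
- The arm moves only by the shell command python3 -m handwheel 'ROWS' [OPENING] [FORCE]. ROWS is JSON, a list of rows, each an object with "delta_pos": the shift along the world's x, y, z in units of 30 mm (1.0 is 30 mm), a list of three; "dr": the turn, a rotation vector about the world's x, y, z in degrees, a list of three. In form: [{"delta_pos": [tx, ty, tz], "dr": [rx, ry, rz]}, ...]. A call has 1 to 10 rows; each row shifts and turns the commanded pose from where the row before left it; what a row does not reach is not made up. A row lasts 1/10 s, in which the tool goes at most 50 mm and 8.59 degrees, less where a joint would pass 70% of its speed; a pose out of reach is approached as far as the arm can. A call is refused whole if a number of a shift passes 1 or a number of a turn 8.59, either way. A call with a gripper value outside its range is refused whole. OPENING is the closure, from -1 (fully open) to 1 (shut), set as the call begins (- or left out, the last holds). The fingers move at their own pace and stop on an object; FORCE is the grip in N (left out, the last holds). Time passes only in rows, so rows that do not move let the fingers close. It gives the time, the measured TCP pose, the force, the opening and the grip force at its end, in the units of the state.
- get_state(): the state, without advancing time (a new reading comes with each control period).
- grab_frame(name): name is "scene" or "top" or "wrist"; returns the picture (400x640x3 uint8, red, green, blue); there is no depth.
- calibration(name): a dict with "fx", "fy", "cx", "cy" (pixels), "extrinsics" (4x4, takes a point from world to camera coordinates). Camera axes: x right, y down, z forward; pixel columns grow to the right and rows downward; lengths in m; the calibration is good to about 2 mm. The wrist camera is an equidistant fisheye: a pixel r from the principal point sees the ray r / f radians off the axis. A picture is of the moment at which its call begins: read the wrist's pose just before it. calibration takes no time and is no camera call; for the wrist camera it gives the pose at the moment of the call.
- job_done(): hands the job in; it is judged then, once.
Trained networks look in the newest picture that a camera, given by its name, has taken for a name from the list of things; names that differ only in an ending like _2 or _b are one class to them, and where a whole thing is asked for, a point or a joint stands for the part that bears it (a point fixed in the world has none). Each returns a list of dicts, best first, with "conf" (0 to 1); they miss things now and then, are a little off and sometimes report something else, mostly with a low value. They report only what shows in the picture. A call takes as long as a camera call.
- find_in(camera, query): "location" ([column, row] in pixels, amid what is visible of it).
- mark_of(camera, query): "location" ([column, row] in pixels: a listed point, or the origin of a listed thing).
The state is a dict: "t": time; "q": joint angles; "qd": joint speeds; "joint_efforts": joint torques, N m; "eef_pos": TCP position; "ee_rot": TCP orientation; "force": force on the tool from outside, world axes, zero at the start; "moment": the same for the moment, N m; "width": finger opening in m; "gripper_force": force on a finger pad.
Only numpy, scipy, OpenCV 4.12 (cv2) and the standard library are available. Lean on these libraries where they do the work, as an engineer would, in place of code of your own. Each camera call takes 0.05 s, during which the arm holds its last target. There are 200 camera calls.

TASK

Get all the battery cases on the bench ready for the welding press: stand each one between the jaws of the bench pliers, squeeze the two handles together until its proud cover clicks home, then take it out and push it, upright, down between the spring jaws of a free nest in the carrier until it sits on the floor of the nest, centred. Close the covers only in the pliers, never with the fingers, and leave everything else on the bench where it is.

Things in the scene. Friction and masses are not known exactly. Their poses are not given: they have to be found in the camera images.
- case1: head-torch battery case, grey plastic, 200 g, standing upright. Origin: centre of the CLOSED case's underside; z up, x along its 64 mm length, y through its thickness. Body y -16 to +8 mm, 46 mm high; cover on the +y side, outer face at y +24 mm proud, +16 mm home. Grip it by the strap lug on top: 40 mm (x) by 12 mm (y), centred at x 0, y -4 mm, 46 to 78 mm above the underside, fingertips above 46 mm
- case1_cover (a joint): how far the cover (64 x 8 x 45 mm) of case1 is pressed in along the case's -y, m: near 0 proud as found (case 40 mm thick), 0.008 home (32 mm). Resistance climbs to about 28 N some 2 mm in, fades, and past 6.5 mm gives: an over-centre catch snaps and holds it home
- case2: head-torch battery case, grey plastic, 200 g, standing upright. Origin: centre of the CLOSED case's underside; z up, x along its 64 mm length, y through its thickness. Body y -16 to +8 mm, 46 mm high; cover on the +y side, outer face at y +24 mm proud, +16 mm home. Grip it by the strap lug on top: 40 mm (x) by 12 mm (y), centred at x 0, y -4 mm, 46 to 78 mm above the underside, fingertips above 46 mm
- case2_cover (a joint): how far the cover (64 x 8 x 45 mm) of case2 is pressed in along the case's -y, m: near 0 proud as found (case 40 mm thick), 0.008 home (32 mm). Resistance climbs to about 28 N some 2 mm in, fades, and past 6.5 mm gives: an over-centre catch snaps and holds it home
- case3: head-torch battery case, grey plastic, 200 g, standing upright. Origin: centre of the CLOSED case's underside; z up, x along its 64 mm length, y through its thickness. Body y -16 to +8 mm, 46 mm high; cover on the +y side, outer face at y +24 mm proud, +16 mm home. Grip it by the strap lug on top: 40 mm (x) by 12 mm (y), centred at x 0, y -4 mm, 46 to 78 mm above the underside, fingertips above 46 mm
- case3_cover (a joint): how far the cover (64 x 8 x 45 mm) of case3 is pressed in along the case's -y, m: near 0 proud as found (case 40 mm thick), 0.008 home (32 mm). Resistance climbs to about 28 N some 2 mm in, fades, and past 6.5 mm gives: an over-centre catch snaps and holds it home
- case4: head-torch battery case, grey plastic, 200 g, standing upright. Origin: centre of the CLOSED case's underside; z up, x along its 64 mm length, y through its thickness. Body y -16 to +8 mm, 46 mm high; cover on the +y side, outer face at y +24 mm proud, +16 mm home. Grip it by the strap lug on top: 40 mm (x) by 12 mm (y), centred at x 0, y -4 mm, 46 to 78 mm above the underside, fingertips above 46 mm
- case4_cover (a joint): how far the cover (64 x 8 x 45 mm) of case4 is pressed in along the case's -y, m: near 0 proud as found (case 40 mm thick), 0.008 home (32 mm). Resistance climbs to about 28 N some 2 mm in, fades, and past 6.5 mm gives: an over-centre catch snaps and holds it home
- pliers: bench-mounted closing pliers, like a big nutcracker lying flat, fixed: aluminium base, steel arms, pivot post on a blue block. Origin on the bench under the jaw centre; x points from handles to pivot, z up. Pivot axis upright at x +85 mm; jaws at x 0; handles reach to x -145 mm. Nothing on it is higher than 70 mm
- jaw_rest (a point): centre of the flat rest between the jaws, 20 mm above the bench, 66 mm (x) by 46 mm (y), on which a case stands, length along the pliers' x; axes as the pliers. Either side of it a white swivel pad, 50 mm long (x), 29 to 61 mm above the bench; the pads face each other across y, always parallel, 50 mm apart open, 31 mm shut
- handle_grip (a point): midway between the two black handles, 100 mm from the jaws, 45 mm above the bench: squeeze them together here across the pliers' y. Each is 9 mm thick and 24 mm high (33 to 57 mm above the bench), bare bench below; here they measure 66 mm over their outsides open, 24 mm shut. Closing a case takes about 16 N a handle
- handle (a joint): angle of one handle, rad: 0 open, 0.115 shut on the stop (about 0.11 on a closed case). The other mirrors it. A light spring opens them when let go
- carrier: weld carrier, fixed: aluminium plate 200 (x) x 230 x 10 mm with four nests, two by two, 85 mm apart along x and 110 mm along y. Origin: centre of its underside, z up. Each nest has two steel jaws, 58 mm long (x), facing each other across y: the -y one fixed, the +y one sprung
- nest1 (a point): nest1: centre of its floor, 10 mm above the bench, where the centre of a closed case's underside belongs; axes as the carrier. Fixed jaw face at y -16 mm, sprung face at y +11 mm at rest; faces 11 to 26 mm above the bench, lips above flare out 20 degrees to 51 mm, mouth y -25 to +20 mm. A closed case pushed down (about 5 to 15 N) opens the sprung jaw 5 mm; it gives 10 mm at most
- nest2 (a point): nest2: centre of its floor, 10 mm above the bench, where the centre of a closed case's underside belongs; axes as the carrier. Fixed jaw face at y -16 mm, sprung face at y +11 mm at rest; faces 11 to 26 mm above the bench, lips above flare out 20 degrees to 51 mm, mouth y -25 to +20 mm. A closed case pushed down (about 5 to 15 N) opens the sprung jaw 5 mm; it gives 10 mm at most
- nest3 (a point): nest3: centre of its floor, 10 mm above the bench, where the centre of a closed case's underside belongs; axes as the carrier. Fixed jaw face at y -16 mm, sprung face at y +11 mm at rest; faces 11 to 26 mm above the bench, lips above flare out 20 degrees to 51 mm, mouth y -25 to +20 mm. A closed case pushed down (about 5 to 15 N) opens the sprung jaw 5 mm; it gives 10 mm at most
- nest4 (a point): nest4: centre of its floor, 10 mm above the bench, where the centre of a closed case's underside belongs; axes as the carrier. Fixed jaw face at y -16 mm, sprung face at y +11 mm at rest; faces 11 to 26 mm above the bench, lips above flare out 20 degrees to 51 mm, mouth y -25 to +20 mm. A closed case pushed down (about 5 to 15 N) opens the sprung jaw 5 mm; it gives 10 mm at most
- snips: orange-handled snips lying flat; bystander, leave alone
- slider1: flat steel strap slider, 60 x 47 x 5 mm; bystander, leave alone
- slider2: flat steel strap slider, 60 x 47 x 5 mm; bystander, leave alone
- spare_horn: spare steel welding horn standing on end, 48 mm across, 120 mm tall; bystander, leave alone
- cleaner: white bottle with black cap, 56 mm across, 150 mm tall; bystander, leave alone
- tape: roll of black tape lying flat, 84 mm across, 24 mm high; bystander, leave alone

How it is judged:
At the end, for the whole second after the job is handed in: every case present has its cover home (over 6.5 of 8 mm) and stands in a nest: underside within 4 mm of the floor, within 10 mm of the centre, length along the jaws within 0.12 rad, upright within 0.1 rad, at rest; pliers' handles open again (under 0.04 rad) (value of joint each of case1_cover, case2_cover, case3_cover, case4_cover above 0.0065 m and angle between each of case1, case2, case3, case4's own z axis and vertical below 0.1 rad and linear speed of each of case1, case2, case3, case4 below 0.02 m/s and ((horizontal distance between case1 and nest1 below 0.01 m and z of case1 in the frame of nest1 below 0.004 m and angle between the x axis of case1 and the x axis of nest1, either way round below 0.12 rad) or (horizontal distance between case1 and nest2 below 0.01 m and z of case1 in the frame of nest2 below 0.004 m and angle between the x axis of case1 and the x axis of nest2, either way round below 0.12 rad) or (horizontal distance between case1 and nest3 below 0.01 m and z of case1 in the frame of nest3 below 0.004 m and angle between the x axis of case1 and the x axis of nest3, either way round below 0.12 rad) or (horizontal distance between case1 and nest4 below 0.01 m and z of case1 in the frame of nest4 below 0.004 m and angle between the x axis of case1 and the x axis of nest4, either way round below 0.12 rad)) and ((horizontal distance between case2 and nest1 below 0.01 m and z of case2 in the frame of nest1 below 0.004 m and angle between the x axis of case2 and the x axis of nest1, either way round below 0.12 rad) or (horizontal distance between case2 and nest2 below 0.01 m and z of case2 in the frame of nest2 below 0.004 m and angle between the x axis of case2 and the x axis of nest2, either way round below 0.12 rad) or (horizontal distance between case2 and nest3 below 0.01 m and z of case2 in the frame of nest3 below 0.004 m and angle between the x axis of case2 and the x axis of nest3, either way round below 0.12 rad) or (horizontal distance between case2 and nest4 below 0.01 m and z of case2 in the frame of nest4 below 0.004 m and angle between the x axis of case2 and the x axis of nest4, either way round below 0.12 rad)) and ((horizontal distance between case3 and nest1 below 0.01 m and z of case3 in the frame of nest1 below 0.004 m and angle between the x axis of case3 and the x axis of nest1, either way round below 0.12 rad) or (horizontal distance between case3 and nest2 below 0.01 m and z of case3 in the frame of nest2 below 0.004 m and angle between the x axis of case3 and the x axis of nest2, either way round below 0.12 rad) or (horizontal distance between case3 and nest3 below 0.01 m and z of case3 in the frame of nest3 below 0.004 m and angle between the x axis of case3 and the x axis of nest3, either way round below 0.12 rad) or (horizontal distance between case3 and nest4 below 0.01 m and z of case3 in the frame of nest4 below 0.004 m and angle between the x axis of case3 and the x axis of nest4, either way round below 0.12 rad)) and ((horizontal distance between case4 and nest1 below 0.01 m and z of case4 in the frame of nest1 below 0.004 m and angle between the x axis of case4 and the x axis of nest1, either way round below 0.12 rad) or (horizontal distance between case4 and nest2 below 0.01 m and z of case4 in the frame of nest2 below 0.004 m and angle between the x axis of case4 and the x axis of nest2, either way round below 0.12 rad) or (horizontal distance between case4 and nest3 below 0.01 m and z of case4 in the frame of nest3 below 0.004 m and angle between the x axis of case4 and the x axis of nest3, either way round below 0.12 rad) or (horizontal distance between case4 and nest4 below 0.01 m and z of case4 in the frame of nest4 below 0.004 m and angle between the x axis of case4 and the x axis of nest4, either way round below 0.12 rad)) and value of joint handle below 0.04 rad); the robot touches nothing.
It fails at once if the cover of a case pressed in anywhere but between the jaws of the pliers ((value of joint case1_cover between 0.003 and 0.0055 m and horizontal distance between case1 and jaw_rest above 0.045 m) or (value of joint case2_cover between 0.003 and 0.0055 m and horizontal distance between case2 and jaw_rest above 0.045 m) or (value of joint case3_cover between 0.003 and 0.0055 m and horizontal distance between case3 and jaw_rest above 0.045 m) or (value of joint case4_cover between 0.003 and 0.0055 m and horizontal distance between case4 and jaw_rest above 0.045 m)).
It fails at once if something else on the bench shifted more than 30 mm (distance of any of snips, slider1, slider2, spare_horn, cleaner, tape from where it was at the start of the episode above 0.03 m).
Of case1, case2, case3, case4 only 3 to 4 are there at a start; the rules pass over those that are not, and their reading is None.
At some moment in a run one of case1, case2, case3, case4 may be knocked a few centimetres aside while the robot is not near it.
It also fails if it takes over 210 s, if anything falls off the work surface, if the arm or the gripper's body presses on something with over 40 N, if the wrist force passes 120 N, or if a joint passes its speed limit or range.

## Working session

There is one attempt and no reset: what is moved stays moved. The work goes in short steps, Python scripts to look and compute and a shell command to move; the robot and the scene stay as the last step left them, time stands still between calls to the robot, and variables do not carry over. Pictures are saved under pics/ and viewed, at most 14 in all, crops included, and the job is handed in when it is done.

```bash
mkdir -p pics; ls
python3 - <<'E'
from station import *
import cv2,numpy as np
print(get_state(), tip_reach)
for c in("scene","top","wrist"):
    im=grab_frame(c); cv2.imwrite(f"pics/{c}0.png",im[:,:,::-1])
    k=calibration(c); print(c,k["fx"],k["fy"],k["cx"],k["cy"],np.round(k["extrinsics"],3).tolist())
for c in ("top",):
    for q in ["case1","pliers","jaw_rest","handle_grip","carrier","nest1"]:
        print(c,q,[(np.round(d["location"],1).tolist(),round(d["conf"],2)) for d in mark_of(c,q)])
E
```

```text
pics
{'t': 0.0, 'q': array([ 1.59609160e+00,  3.59404051e-01,  1.10539052e-02, -3.46867172e-04,
       -1.22411199e+00, -2.88090418e-01]), 'qd': array([ 0.00023749,  0.00125646,  0.00069189, -0.00042244, -0.00280123,
        0.000715  ]), 'joint_efforts': array([-1.32245674e-03, -5.82712162e+01,  2.93047374e+01,  6.99739158e+00,
        7.02534409e-03, -1.61906514e-04]), 'eef_pos': array([0.17526415, 0.65136793, 0.24461   ]), 'ee_rot': array([ 3.13990284e+00, -1.60700867e-04, -2.62913139e-01]), 'force': array([-0.93225327,  0.78675766,  0.13649658]), 'moment': array([0.04547908, 0.00951277, 0.00696306]), 'gripper_force': 0.0, 'width': 0.08738457304938953} 0.019
scene 378.40344228501647 378.40344228501647 319.3164178589906 196.10208733002983 [[-0.457, 0.889, 0.017, 0.25], [0.625, 0.334, -0.706, -0.289], [-0.633, -0.312, -0.708, 1.499], [0.0, 0.0, 0.0, 1.0]]
top 510.04355832749405 510.04355832749405 320.47820828730573 192.60281704583798 [[0.011, -1.0, 0.014, -0.027], [-0.998, -0.012, -0.064, 0.559], [0.064, -0.013, -0.998, 1.234], [0.0, 0.0, 0.0, 1.0]]
wrist 309.70691628693146 309.70691628693146 323.89293039539376 202.00463126643666 [[-0.26, -0.966, 0.001, 0.675], [-0.926, 0.249, 0.283, -0.034], [-0.274, 0.073, -0.959, 0.39], [0.0, 0.0, 0.0, 1.0]]
top case1 [([210.5, 184.6], 0.93), ([159.8, 236.8], 0.7), ([210.1, 236.6], 0.64), ([478.8, 194.3], 0.32)]
top pliers [([212.2, 181.0], 0.75), ([320.9, 187.6], 0.6)]
top jaw_rest []
top handle_grip []
top carrier []
top nest1 [([477.0, 226.8], 0.94), ([476.6, 191.6], 0.94), ([434.7, 188.1], 0.85), ([434.3, 225.5], 0.75)]
```

View pics/top0.png

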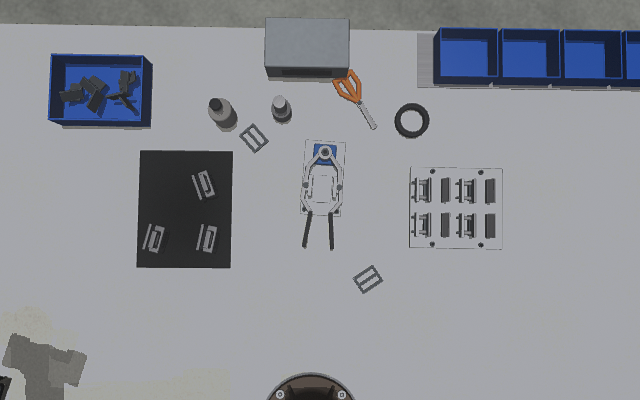

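View pics/scene0.png

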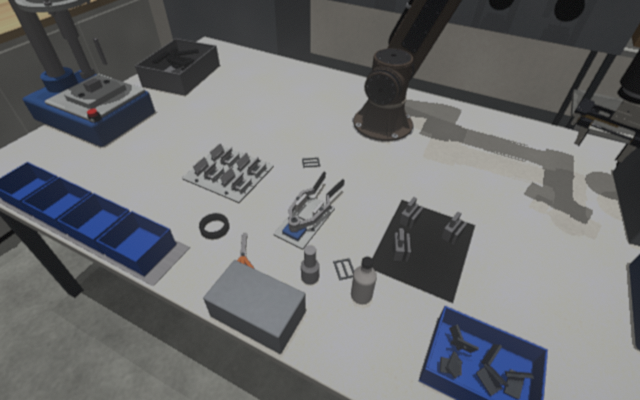

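View pics/wrist0.png

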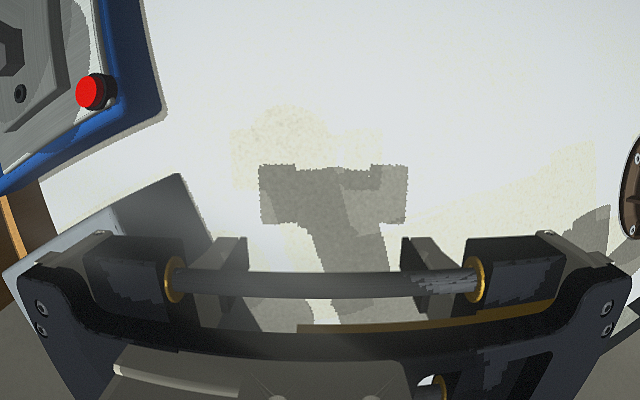

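The top view shows three cases on the black mat at about (205,184), (155,238) and (208,238). The pliers are at (322,180), and the carrier is at (456,208) with four empty nests. The scene view agrees: the spare horn, cleaner and a slider lie between the mat and the grey box. The wrist view sees only bare bench.

```bash
cat > h.py <<'E'
from station import *
import cv2,numpy as np
def ray(cam,px,k=None):
    k=k or calibration(cam); E=np.array(k["extrinsics"])
    a=(np.array(px,float)-[k["cx"],k["cy"]])/k["fx"]
    if cam=="wrist":
        r=np.linalg.norm(a)+1e-12; d=np.r_[a/r*np.sin(r),np.cos(r)]
    else: d=np.r_[a,1]
    R,t=E[:3,:3],E[:3,3]; return -R.T@t,R.T@d
def onz(cam,px,z,k=None):
    o,d=ray(cam,px,k); return (o+d*(z-o[2])/d[2])
def proj(cam,P,k=None):
    k=k or calibration(cam); E=np.array(k["extrinsics"]); p=np.atleast_2d(P)@E[:3,:3].T+E[:3,3]
    if cam=="wrist":
        rr=np.linalg.norm(p[:,:2],axis=1); th=np.arctan2(rr,p[:,2]); a=p[:,:2]/rr[:,None]*th[:,None]
    else: a=p[:,:2]/p[:,2:]
    return a*k["fx"]+[k["cx"],k["cy"]]
def marks(cam,q,z,f=mark_of,m=0.25):
    r=[]
    for d in f(cam,q):
        if d["conf"]>m: P=onz(cam,d["location"],z); r.append(P[:2]); print(q,np.round(d["location"],1),round(d["conf"],2),"->",np.round(P,4))
    return r
def st():
    s=get_state(); print("t",round(s["t"],2),"p",np.round(s["eef_pos"],4),"rpy",np.round(s["ee_rot"],4),"w",round(s["width"],4),"F",np.round(s["force"],1)); return s
E
python3 - <<'E'
from h import *
im=grab_frame("top")
marks("top","case1",0.0);marks("top","pliers",0);marks("top","nest1",0.01);marks("top","handle",0.045,find_in);marks("top","spare_horn",0);marks("top","cleaner",0)
marks("top","snips",0);marks("top","slider1",0);marks("top","tape",0)
E
```

```text
case1 [210.2 237.2] 0.87 -> [0.4468 0.2504 0.    ]
case1 [366.5 115.1] 0.71 -> [ 0.7573 -0.1344  0.    ]
case1 [163.  236.6] 0.67 -> [0.4471 0.3665 0.    ]
pliers [320.2 191.3] 0.82 -> [ 0.5637 -0.0199  0.    ]
nest1 [437.5 191.2] 0.91 -> [ 0.5667 -0.3106  0.01  ]
nest1 [434.6 224.7] 0.89 -> [ 0.4838 -0.3031  0.01  ]
nest1 [476.8 190.5] 0.7 -> [ 0.5697 -0.4084  0.01  ]
nest1 [477.8 222. ] 0.6 -> [ 0.4916 -0.4103  0.01  ]
handle [455.  209.4] 0.52 -> [ 0.5209 -0.3441  0.045 ]
spare_horn [282.2 115.7] 0.65 -> [0.7528 0.0776 0.    ]
spare_horn [438.1 191.6] 0.64 -> [ 0.5665 -0.3145  0.    ]
cleaner [227.2 113.5] 0.94 -> [0.7564 0.2155 0.    ]
cleaner [365.8 280.3] 0.68 -> [ 0.3451 -0.1348  0.    ]
snips [366.1 116.6] 0.8 -> [ 0.7535 -0.1334  0.    ]
slider1 [432.5 224.2] 0.39 -> [ 0.485  -0.3002  0.    ]
tape [410.  116.4] 0.8 -> [ 0.7556 -0.2442  0.    ]
```

```bash
python3 -m handwheel '[{"delta_pos":[0.5,-0.95,0.15],"dr":[0,0,1.5]},{"delta_pos":[0.5,-0.95,0.15],"dr":[0,0,1.5]},{"delta_pos":[0.5,-0.95,0.15],"dr":[0,0,1.5]},{"delta_pos":[0.7,-0.95,0.15],"dr":[0,0,1.5]},{"delta_pos":[0.7,-0.95,0.15],"dr":[0,0,1.5]},{"delta_pos":[0.7,-0.95,0.15],"dr":[0,0,1.5]},{"delta_pos":[0.7,-0.95,0.15],"dr":[0,0,1.5]},{"delta_pos":[0.7,-0.95,0.15],"dr":[0,0,1.5]},{"delta_pos":[0.7,-0.95,0.15],"dr":[0,0,1.5]},{"delta_pos":[0.7,-0.95,0.15],"dr":[0,0,1.5]}]' -1
python3 -m handwheel '[{"delta_pos":[0.7,-0.95,0.1],"dr":[0,0,0]},{"delta_pos":[0.7,-0.95,0.1],"dr":[0,0,0]},{"delta_pos":[0,0,0],"dr":[0,0,0]},{"delta_pos":[0,0,0],"dr":[0,0,0]}]'
python3 - <<'E'
from h import *
st();im=grab_frame("wrist");cv2.imwrite("pics/w1.png",im[:,:,::-1])
marks("wrist","case1",0.0,m=.15);marks("wrist","case1",0.04,find_in,m=.15)
print(proj("wrist",[[0.447,.25,0],[.447,.367,0],[.575,.25,0]]))
E
```

```text
t: 1.95
eef_pos: [0.368, 0.3655, 0.2911]
ee_rot: [-3.141, -0.0, 0.0]
force: [0.3, -0.7, 0.1]
width: 0.0877
gripper_force: 0.0
t: 2.35
eef_pos: [0.4098, 0.3092, 0.2968]
ee_rot: [-3.141, -0.0, -0.003]
force: [-0.0, 0.3, -0.4]
width: 0.0877
gripper_force: 0.0
t 2.35 p [0.4098 0.3092 0.2968] rpy [-3.141e+00 -3.000e-04 -2.900e-03] w 0.0877 F [-0.   0.3 -0.4]
case1 [276.4 145.3] 0.74 -> [0.4421 0.3778 0.    ]
case1 [366.8 144.2] 0.73 -> [0.4434 0.25   0.    ]
case1 [361.6  53. ] 0.72 -> [0.5732 0.2584 0.    ]
case1 [366.3 146.9] 0.9 -> [0.4438 0.2564 0.04  ]
case1 [271.7 147.9] 0.68 -> [0.4427 0.378  0.04  ]
case1 [360.6  46.9] 0.6 -> [0.5732 0.2647 0.04  ]
[[367.02423717 141.60612564]
 [283.98760391 141.55903977]
 [367.7743323   51.9210001 ]]
```

View pics/w1.png

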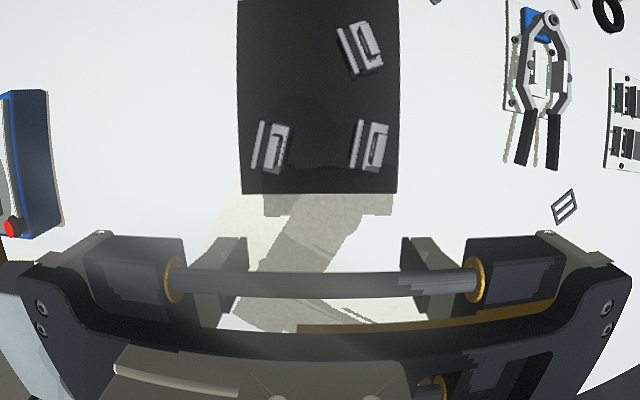

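The wrist picture shows the three cases at (366,146), (272,147) and (360,47), with their covers on the left (world +y). The pliers are at about (540,80). I'll fit a box model to each silhouette.

```bash
cat >> h.py <<'E'
from scipy.optimize import minimize
def boxes(d=0.0):
    c=0.008-d
    B=[(-.032,.032,-.016,.008,0,.046),(-.032,.032,.008+c,.016+c,0.0005,.0455),(-.02,.02,-.010,.002,.046,.078)]
    return [np.array([[x,y,z] for x in b[:2] for y in b[2:4] for z in b[4:]]) for b in B]
def render(cam,k,p,S,off,sz,z0,d):
    m=np.zeros((sz[1],sz[0]),np.uint8); c,s=np.cos(p[2]),np.sin(p[2]); R=np.array([[c,-s,0],[s,c,0],[0,0,1]])
    for b in boxes(d):
        uv=((proj(cam,b@R.T+[p[0],p[1],z0],k)-off+0.5)*S-0.5)
        cv2.fillConvexPoly(m,np.round(cv2.convexHull(uv.astype(np.float32))*16).astype(np.int32),255,cv2.LINE_AA,4)
    return m/255.
def fit(cam,im,k,x,y,yaw=0.,z0=0.001,d=0.,th=85,pad=38,S=4):
    c=proj(cam,[[x,y,z0+.03]],k)[0]; off=np.maximum(np.round(c-pad),0); 
    r=im[int(off[1]):int(c[1]+pad),int(off[0]):int(c[0]+pad)]
    g=cv2.cvtColor(r,cv2.COLOR_RGB2GRAY); g=cv2.resize(g,None,fx=S,fy=S,interpolation=cv2.INTER_CUBIC)
    T=np.clip((g.astype(float)-th+15)/30,0,1); sz=(T.shape[1],T.shape[0])
    def cost(v):
        m=render(cam,k,[x+v[0]/1000,y+v[1]/1000,yaw+v[2]/50],S,off,sz,z0,d); return np.abs(m-T).sum()/m.sum()
    best=None
    for a in(-15,0,15):
        o=minimize(cost,[0,0,a],method="Nelder-Mead",options=dict(initial_simplex=np.array([[0,0,a],[6,0,a],[0,6,a],[0,0,a+6]]),maxiter=150))
        if best is None or o.fun<best.fun: best=o
    v=best.x; p=np.array([x+v[0]/1000,y+v[1]/1000,yaw+v[2]/50])
    print("case",np.round(p[:2],4),"yaw deg",round(np.degrees(p[2]),1),"resid",round(best.fun,2),"lug",np.round(p[:2]+0.004*np.array([np.sin(p[2]),-np.cos(p[2])]),4)); return p
E
cat > look.py <<'E'
import sys
from h import *
# look.py x y [x y ...] : fit cases on the mat near these, from the wrist
a=list(map(float,sys.argv[1:])); s=st(); k=calibration("wrist"); im=grab_frame("wrist")
for x,y in zip(a[::2],a[1::2]):
    p=fit("wrist",im,k,x,y,pad=45)
E
python3 look.py 0.443 0.252 0.442 0.378 0.573 0.26
```

```text
t 2.5 p [0.409  0.3103 0.2965] rpy [ 3.1416e+00  1.0000e-04 -3.0000e-04] w 0.0878 F [-0.6  0.1 -0.1]
case [0.4453 0.2471] yaw deg -12.5 resid 1.09 lug [0.4444 0.2432]
case [0.4449 0.3781] yaw deg -10.1 resid 1.05 lug [0.4442 0.3741]
case [0.5762 0.2601] yaw deg 18.0 resid 0.8 lug [0.5775 0.2563]
```

Run:
```python
from h import *
im=cv2.imread("pics/w1.png"); k=calibration("wrist")
o=cv2.resize(im[0:200,230:410],None,fx=4,fy=3.0*4/4,interpolation=cv2.INTER_CUBIC)[:600]
g=im[:,:,1]; print(g[130:165:3,345:395:3]); 
cv2.imwrite("pics/w1c.png",cv2.resize(im[20:190,235:400],None,fx=3.4,fy=3.4,interpolation=cv2.INTER_CUBIC))
```

```text
[[ 43  43  49  30 137 154  56  59  66 178 177 176 168 161 119  61  61]
 [ 46  45  49  31 167 147  59  59 118 183  45  61  67 152  98  61  62]
 [ 42  45  32  45 177 126  58  57 142 148  49 139 174 165 116  59  64]
 [ 44  43  33  85 160 114  60  53 167 127  98 165 169 161  50  62  60]
 [ 47  48  26 101 157  53  61  68 178  88  57 176 164 164  53  62  63]
 [ 39  48  26 144 153  43  55  81 181  81  64 178 164 154  57  62  62]
 [ 48  42  27 155 142  59  60 122 184  89 114 170 161 129  59  63  63]
 [ 46  45  36 173 123  59  56 149 136  89 147 167 159 102  61  62  63]
 [ 50  39  78 163  50  63  45 163 100  88 173 165 163  49  61  61  64]
 [ 45  29 119 159  74  58  69 179  73  61 173 163 164  50  63  64  62]
 [ 51  50 148 155  49  59 105 174  47  73 172 161 150  56  63  63  66]
 [ 47  52 164 140  56  54 130 168 109 128 167 159 104  58  56  63  67]]
```

View pics/w1c.png

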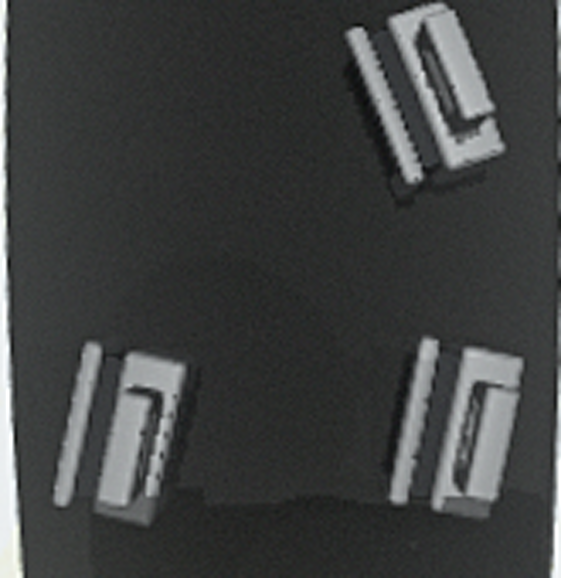

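The crop shows all three covers proud on the +y side, with bright top faces and dark side faces. I'll fit the top faces only.

```bash
python3 - <<'E'
s=open("h.py").read()
s=s.replace("""    for b in boxes(d):
        uv""","""    bb=boxes(d)
    for b,v in((bb[0],0),(bb[0][1::2],255),(bb[1],0),(bb[1][1::2],255),(bb[2],0),(bb[2][1::2],255)):
        uv""").replace(".astype(np.int32),255,",".astype(np.int32),v,")
s=s.replace("T=np.clip((g.astype(float)-th+15)/30,0,1);","T=np.clip((g.astype(float)-th+15)/30,0,1); T[cv2.dilate((g>205).astype(np.uint8),np.ones((9,9)))>0]=0;").replace("th=85,pad=38","th=115,pad=34").replace('print("case"','cv2.imwrite("pics/fit.png",np.hstack([T,render(cam,k,p,S,off,sz,z0,d)])*255); print("case"')
open("h.py","w").write(s)
s=open("look.py").read().replace(",pad=45","");open("look.py","w").write(s)
E
python3 look.py 0.443 0.252 0.442 0.378 0.573 0.26
```

```text
t 2.55 p [0.4089 0.3104 0.2964] rpy [3.1415e+00 2.0000e-04 0.0000e+00] w 0.0873 F [-0.1  0.6  0.8]
case [0.4451 0.2484] yaw deg -10.7 resid 0.28 lug [0.4444 0.2445]
case [0.4434 0.3755] yaw deg -13.7 resid 0.32 lug [0.4425 0.3716]
case [0.5758 0.2604] yaw deg 20.3 resid 0.24 lug [0.5772 0.2567][ WARN:0@0.707] global loadsave.cpp:1063 imwrite_ Unsupported depth image for selected encoder is fallbacked to CV_8U.
```

```bash
python3 -m handwheel '[{"delta_pos":[0.1,-1,0]},{"delta_pos":[0.1,-1,0]},{"delta_pos":[0.1,-1,0]},{"delta_pos":[0.1,-1,0]},{"delta_pos":[0.1,-1,0]},{"delta_pos":[0.1,-1,0]},{"delta_pos":[0.1,-1,0]},{"delta_pos":[0.1,-1,0]},{"delta_pos":[0.1,-1,0]},{"delta_pos":[0.1,-1,0]}]' || python3 -m handwheel '[{"delta_pos":[0.1,-1,0],"dr":[0,0,0]},{"delta_pos":[0.1,-1,0],"dr":[0,0,0]},{"delta_pos":[0.1,-1,0],"dr":[0,0,0]},{"delta_pos":[0.1,-1,0],"dr":[0,0,0]},{"delta_pos":[0.1,-1,0],"dr":[0,0,0]},{"delta_pos":[0.1,-1,0],"dr":[0,0,0]},{"delta_pos":[0.1,-1,0],"dr":[0,0,0]},{"delta_pos":[0.1,-1,0],"dr":[0,0,0]},{"delta_pos":[0.1,-1,0],"dr":[0,0,0]},{"delta_pos":[0.1,-1,0],"dr":[0,0,0]}]'
python3 -m handwheel '[{"delta_pos":[0,-1,0],"dr":[0,0,0]},{"delta_pos":[0,0,0],"dr":[0,0,0]},{"delta_pos":[0,0,0],"dr":[0,0,0]}]'
python3 - <<'E'
from h import *
st();im=grab_frame("wrist");cv2.imwrite("pics/w2.png",im[:,:,::-1])
marks("wrist","pliers",0.0,m=.15);marks("wrist","jaw_rest",0.02);marks("wrist","handle_grip",0.045);marks("wrist","nest1",0.01);marks("wrist","carrier",0);marks("wrist","handle",0.045,find_in)
E
```

```text
t: 3.6
eef_pos: [0.4393, 0.0093, 0.2967]
ee_rot: [-3.141, -0.0, 0.001]
force: [0.8, 0.3, -0.1]
width: 0.0877
gripper_force: 0.0
t: 3.9
eef_pos: [0.4394, -0.0202, 0.2965]
ee_rot: [-3.141, 0.0, -0.002]
force: [-0.1, 0.6, -0.5]
width: 0.0876
gripper_force: 0.0
t 3.9 p [ 0.4394 -0.0202  0.2965] rpy [-3.1415e+00  0.0000e+00 -1.8000e-03] w 0.0876 F [-0.1  0.6 -0.5]
pliers [323.3  79.1] 0.62 -> [ 0.565  -0.0182  0.    ]
jaw_rest [323.8  73.8] 0.97 -> [ 0.57   -0.0187  0.02  ]
jaw_rest [500.9 143.9] 0.57 -> [ 0.4855 -0.2841  0.02  ]
nest1 [503.4 144.6] 0.73 -> [ 0.4841 -0.2955  0.01  ]
nest1 [554.4 153.5] 0.69 -> [ 0.4775 -0.4088  0.01  ]
nest1 [507.1  85.4] 0.57 -> [ 0.5765 -0.2971  0.01  ]
carrier [530.4 117.1] 0.75 -> [ 0.5327 -0.3543  0.    ]
handle [294.5  75.5] 0.91 -> [0.5651 0.0173 0.045 ]invalid input at $[0]: expected keys delta_pos, dr
```

View pics/w2.png

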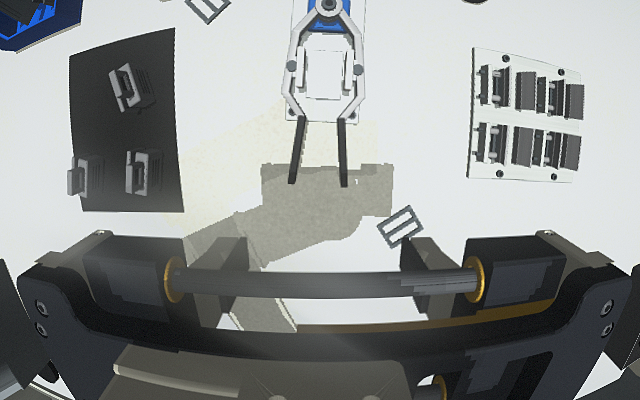

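The pliers are in the upper centre, with the pivot at (328,5), the white rest around (325,74) and the handle ends at about (292,184) and (345,185). The carrier is on the right around (527,118), with the spring mechanisms on the left (+y) side of each nest. I'll take one closer look with the camera over the pliers.

```bash
python3 -m handwheel '[{"delta_pos":[0.8,0,0],"dr":[0,0,0]},{"delta_pos":[0.8,0,0],"dr":[0,0,0]},{"delta_pos":[0,0,0],"dr":[0,0,0]},{"delta_pos":[0,0,0],"dr":[0,0,0]}]'
python3 - <<'E'
from h import *
st();k=calibration("wrist");im=grab_frame("wrist");cv2.imwrite("pics/w3.png",cv2.resize(im[0:210,200:440],None,fx=2.8,fy=2.8,interpolation=cv2.INTER_CUBIC)[:,:,::-1])
np.save("k3.npy",k["extrinsics"])
marks("wrist","jaw_rest",0.02);marks("wrist","handle_grip",0.045);marks("wrist","pliers",0.0)
E
```

```text
t: 4.65
eef_pos: [0.4873, -0.02, 0.296]
ee_rot: [3.141, 0.001, -0.001]
force: [-0.3, -1.0, 0.4]
width: 0.0876
gripper_force: 0.0
t 4.65 p [ 0.4873 -0.02    0.296 ] rpy [ 3.1412e+00  1.4000e-03 -1.0000e-03] w 0.0876 F [-0.3 -1.   0.4]
jaw_rest [325.4 110.4] 0.56 -> [ 0.568  -0.0217  0.02  ]
pliers [325.3 112.5] 0.61 -> [ 0.5654 -0.0216  0.    ]
```

View pics/w3.png

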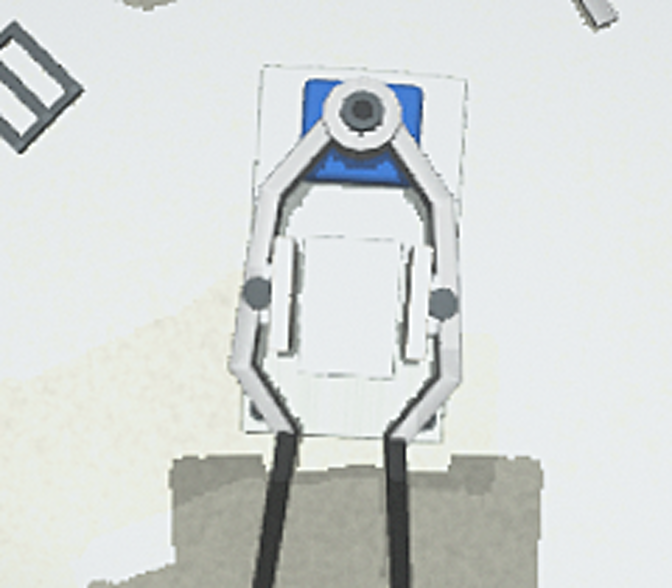

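The crop shows the pivot at (361,110), the swivel pins at (257,293) and (443,303), and the rest's corners at about (304,236), (403,241), (394,378) and (297,371).

Run:
```python
from h import *
k=calibration("wrist");f=lambda u,v,z:onz("wrist",[(u+.5)/2.8-.5+200,(v+.5)/2.8-.5],z,k)
for z in(.065,.07):print("pivot",f(361,110,z),"pins",f(257,293,z),f(443,303,z),"mid",(f(257,293,z)+f(443,303,z))/2)
c=np.array([f(*q,.02) for q in((304,236),(403,241),(394,378),(297,371))]);print(c,c.mean(0))
print("base",[f(*q,.012)[:2] for q in((263,65),(467,78),(440,441),(243,432))])
print("handle bottom",f(263,585,.057),f(400,585,.057))
```

```text
pivot [ 0.65488994 -0.02524294  0.065     ] pins [0.57548103 0.01859278 0.065     ] [ 0.57119907 -0.05983485  0.065     ] mid [ 0.57334005 -0.02062103  0.065     ]
pivot [ 0.65366833 -0.02516877  0.07      ] pins [0.57533223 0.01807474 0.07      ] [ 0.57110811 -0.05929334  0.07      ] mid [ 0.57322017 -0.0206093   0.07      ]
[[ 0.60386826  0.00089755  0.02      ]
 [ 0.60150645 -0.04561323  0.02      ]
 [ 0.53566635 -0.04165467  0.02      ]
 [ 0.53907391  0.00454119  0.02      ]] [ 0.57002874 -0.02045729  0.02      ]
base [array([0.69223142, 0.02124614]), array([ 0.68603055, -0.0773736 ]), array([ 0.50415204, -0.065073  ]), array([0.50875887, 0.03199066])]
handle bottom [0.44410671 0.0193177  0.057     ] [ 0.4440996 -0.0435183  0.057    ]
```

The measurements match the given sizes (rest 65.6 x 46.5 mm, pivot 84 mm ahead). The jaw rest is at (0.5705, -0.0205) with yaw -3.15°, and the handle grip is at (0.4707, -0.015). Next is case A.

```bash
python3 -m handwheel '[{"delta_pos":[-0.16,0.98,-0.45],"dr":[0,0,-1.2]},{"delta_pos":[-0.16,0.98,-0.45],"dr":[0,0,-1.2]},{"delta_pos":[-0.16,0.98,-0.45],"dr":[0,0,-1.2]},{"delta_pos":[-0.16,0.98,-0.45],"dr":[0,0,-1.2]},{"delta_pos":[-0.16,0.98,-0.45],"dr":[0,0,-1.2]},{"delta_pos":[-0.16,0.98,-0.45],"dr":[0,0,-1.2]},{"delta_pos":[-0.16,0.98,-0.45],"dr":[0,0,-1.2]},{"delta_pos":[-0.16,0.98,-0.45],"dr":[0,0,-1.2]},{"delta_pos":[-0.16,0.98,-0.45],"dr":[0,0,-1.1]},{"delta_pos":[0,0,0],"dr":[0,0,0]}]' 0.2 30
python3 look.py 0.4451 0.2484
python3 -m handwheel '[{"delta_pos":[0,0,-0.9],"dr":[0,0,0]},{"delta_pos":[0,0,-0.9],"dr":[0,0,0]},{"delta_pos":[0,0,-0.9],"dr":[0,0,0]},{"delta_pos":[0,0,-0.5],"dr":[0,0,0]},{"delta_pos":[0,0,-0.3],"dr":[0,0,0]},{"delta_pos":[0,0,0],"dr":[0,0,0]},{"delta_pos":[0,0,0],"dr":[0,0,0]}]'
```

```text
t: 5.85
eef_pos: [0.443, 0.2464, 0.1737]
ee_rot: [3.14, 0.001, -0.186]
force: [0.6, -0.3, 0.6]
width: 0.0352
gripper_force: 0.0
t 5.85 p [0.443  0.2464 0.1737] rpy [ 3.1404e+00  1.0000e-03 -1.8590e-01] w 0.0352 F [ 0.6 -0.3  0.6]
case [0.495  0.2373] yaw deg -17.2 resid 0.41 lug [0.4938 0.2335]
t: 6.6
eef_pos: [0.4447, 0.2445, 0.071]
ee_rot: [-3.141, -0.001, -0.188]
force: [-0.3, 0.0, 0.3]
width: 0.0349
gripper_force: 0.0[ WARN:0@1.707] global loadsave.cpp:1063 imwrite_ Unsupported depth image for selected encoder is fallbacked to CV_8U.
```

```bash
sed -i 's/cv2.imwrite("pics\/fit.png"[^;]*; //' h.py
python3 -m handwheel '[{"delta_pos":[0,0,0],"dr":[0,0,0]},{"delta_pos":[0,0,0],"dr":[0,0,0]},{"delta_pos":[0,0,0],"dr":[0,0,0]},{"delta_pos":[0,0,0],"dr":[0,0,0]},{"delta_pos":[0,0,0],"dr":[0,0,0]},{"delta_pos":[0,0,0],"dr":[0,0,0]}]' 1 40
python3 -m handwheel '[{"delta_pos":[0,0,0.5],"dr":[0,0,0]},{"delta_pos":[0,0,1],"dr":[0,0,0]},{"delta_pos":[0,0,1],"dr":[0,0,0]},{"delta_pos":[0,0,1],"dr":[0,0,0]},{"delta_pos":[0,0,0],"dr":[0,0,0]},{"delta_pos":[0,0,0],"dr":[0,0,0]}]'
python3 - <<'E'
from h import *
st();im=grab_frame("wrist");cv2.imwrite("pics/w4.png",im[:,:,::-1])
E
```

```text
t: 7.2
eef_pos: [0.4443, 0.2446, 0.0705]
ee_rot: [-3.141, -0.0, -0.187]
force: [-1.6, -0.4, 5.9]
width: 0.0118
gripper_force: 40.0
t: 7.8
eef_pos: [0.4439, 0.2444, 0.1751]
ee_rot: [-3.141, 0.0, -0.188]
force: [0.0, -0.1, -4.3]
width: 0.0115
gripper_force: 40.0
t 7.8 p [0.4439 0.2444 0.1751] rpy [-3.1407e+00  1.0000e-04 -1.8810e-01] w 0.0115 F [ 0.  -0.1 -4.3]
```

View pics/w4.png

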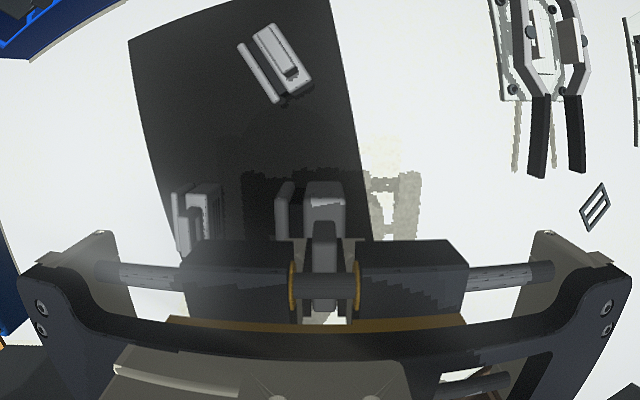

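The case is held upright by its lug, with the case visible below the fingers at (320,220). Next I carry it to the pliers.

```bash
python3 -m handwheel '[{"delta_pos":[0.42,-0.91,0.1],"dr":[0,0,0.76]},{"delta_pos":[0.42,-0.91,0],"dr":[0,0,0.76]},{"delta_pos":[0.42,-0.91,0],"dr":[0,0,0.76]},{"delta_pos":[0.42,-0.91,0],"dr":[0,0,0.76]},{"delta_pos":[0.42,-0.91,0],"dr":[0,0,0.76]},{"delta_pos":[0.42,-0.91,0],"dr":[0,0,0.76]},{"delta_pos":[0.42,-0.91,0],"dr":[0,0,0.76]},{"delta_pos":[0.42,-0.91,0],"dr":[0,0,0.76]},{"delta_pos":[0.42,-0.91,0],"dr":[0,0,0.76]},{"delta_pos":[0.42,-0.91,0],"dr":[0,0,0.76]}]'
python3 -m handwheel '[{"delta_pos":[0,0,0],"dr":[0,0,0]},{"delta_pos":[0,0,0],"dr":[0,0,0]},{"delta_pos":[0,0,0],"dr":[0,0,0]}]'
python3 - <<'E'
from h import *
s=st();im=grab_frame("wrist");cv2.imwrite("pics/w5.png",im[:,:,::-1]);print((np.array([.5701,-.0285,.0895])-s["eef_pos"])/.03)
E
```

```text
t: 8.85
eef_pos: [0.5696, -0.0299, 0.176]
ee_rot: [3.141, 0.003, -0.055]
force: [0.8, 0.5, -1.8]
width: 0.0117
gripper_force: 40.0
t: 9.15
eef_pos: [0.5694, -0.0284, 0.1769]
ee_rot: [3.141, 0.002, -0.055]
force: [0.2, -0.1, -2.7]
width: 0.0123
gripper_force: 40.0
t 9.15 p [ 0.5694 -0.0284  0.1769] rpy [ 3.1412e+00  2.2000e-03 -5.5300e-02] w 0.0123 F [ 0.2 -0.1 -2.7]
[ 0.02465857 -0.00411279 -2.91174995]
```

View pics/w5.png

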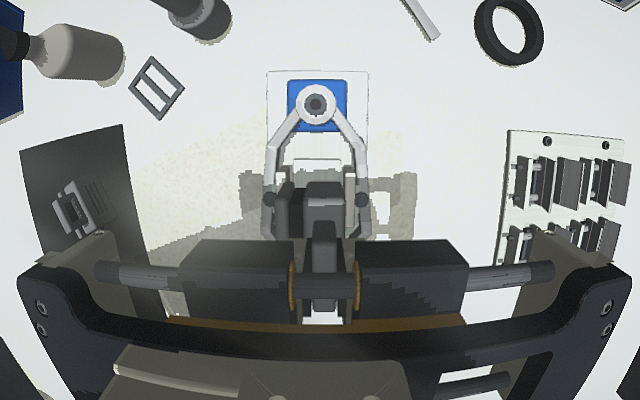

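The case hangs over the rest between the pads, with the cover to the left of the lug at (290,210). Lowering it now.

```bash
python3 -m handwheel '[{"delta_pos":[0,0,-0.8],"dr":[0,0,0]},{"delta_pos":[0,0,-0.8],"dr":[0,0,0]},{"delta_pos":[0,0,-0.6],"dr":[0,0,0]},{"delta_pos":[0,0,-0.4],"dr":[0,0,0]},{"delta_pos":[0,0,-0.2],"dr":[0,0,0]},{"delta_pos":[0,0,0],"dr":[0,0,0]},{"delta_pos":[0,0,0],"dr":[0,0,0]}]'
python3 -m handwheel '[{"delta_pos":[0,0,-0.08],"dr":[0,0,0]},{"delta_pos":[0,0,0],"dr":[0,0,0]}]'
```

```text
t: 9.9
eef_pos: [0.5707, -0.0283, 0.0948]
ee_rot: [-3.141, -0.001, -0.055]
force: [-0.4, 0.2, -1.6]
width: 0.0121
gripper_force: 40.0
t: 10.1
eef_pos: [0.5704, -0.0285, 0.0921]
ee_rot: [-3.141, -0.001, -0.055]
force: [-0.2, 0.2, -0.9]
width: 0.0118
gripper_force: 40.0
```

```bash
python3 -m handwheel '[{"delta_pos":[0,0,-0.05],"dr":[0,0,0]},{"delta_pos":[0,0,-0.05],"dr":[0,0,0]},{"delta_pos":[0,0,0],"dr":[0,0,0]}]'
python3 -m handwheel '[{"delta_pos":[0,0,0],"dr":[0,0,0]},{"delta_pos":[0,0,0],"dr":[0,0,0]},{"delta_pos":[0,0,0],"dr":[0,0,0]}]' 0.3
```

```text
t: 10.4
eef_pos: [0.57, -0.0287, 0.0885]
ee_rot: [3.142, 0.0, -0.055]
force: [0.4, -0.1, -2.3]
width: 0.0119
gripper_force: 40.0
t: 10.7
eef_pos: [0.5704, -0.0286, 0.0889]
ee_rot: [-3.142, -0.001, -0.055]
force: [0.7, -0.6, 0.1]
width: 0.0284
gripper_force: 0.0
```

```bash
python3 -m handwheel '[{"delta_pos":[0,0,0.5],"dr":[0,0,0]},{"delta_pos":[0,0,0.8],"dr":[0,0,0]},{"delta_pos":[-0.4,0.05,1],"dr":[0,0,0]},{"delta_pos":[-0.7,0.1,0.7],"dr":[0,0,0]},{"delta_pos":[-0.9,0.1,0],"dr":[0,0,0]},{"delta_pos":[-0.8,0.1,0],"dr":[0,0,0]},{"delta_pos":[-0.53,0.1,0],"dr":[0,0,0]},{"delta_pos":[0,0,0],"dr":[0,0,0]},{"delta_pos":[0,0,0],"dr":[0,0,0]}]' -1
python3 - <<'E'
from h import *
s=st();im=grab_frame("wrist");cv2.imwrite("pics/w6.png",cv2.resize(im[0:300,180:460],None,fx=2,fy=2)[:,:,::-1]);print((np.array([.4707,-.015,.049])-s["eef_pos"])/.03)
E
```

```text
t: 11.6
eef_pos: [0.4708, -0.0149, 0.1793]
ee_rot: [-3.141, -0.001, -0.054]
force: [0.8, 1.1, 0.4]
width: 0.0872
gripper_force: 0.0
t 11.6 p [ 0.4708 -0.0149  0.1793] rpy [-3.1412e+00 -1.5000e-03 -5.4400e-02] w 0.0872 F [0.8 1.1 0.4]
[-2.19741586e-03 -2.76610366e-03 -4.34281805e+00]
```

View pics/w6.png

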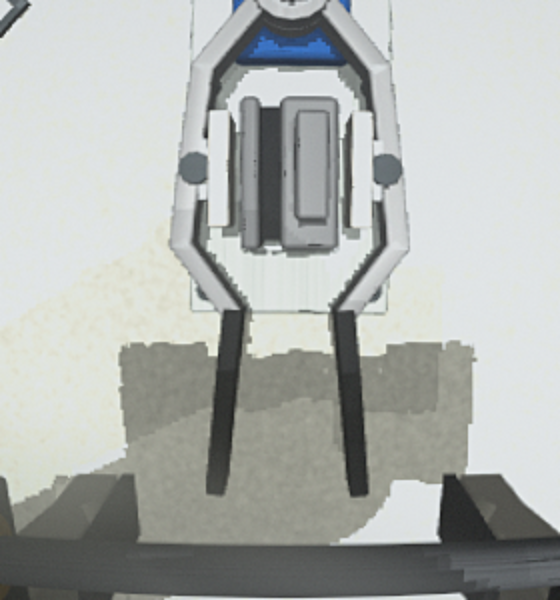

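The case stands centred between the pads, and the handles (at 220 and 350 in the crop) are centred between the fingers. Now the squeeze.

```bash
python3 -m handwheel '[{"delta_pos":[0,0,-0.9],"dr":[0,0,0]},{"delta_pos":[0,0,-0.9],"dr":[0,0,0]},{"delta_pos":[0,0,-0.9],"dr":[0,0,0]},{"delta_pos":[0,0,-0.9],"dr":[0,0,0]},{"delta_pos":[0,0,-0.5],"dr":[0,0,0]},{"delta_pos":[0,0,-0.2],"dr":[0,0,0]},{"delta_pos":[0,0,0],"dr":[0,0,0]},{"delta_pos":[0,0,0],"dr":[0,0,0]}]' -1 28
python3 -m handwheel '[{"delta_pos":[0,0,0],"dr":[0,0,0]},{"delta_pos":[0,0,0],"dr":[0,0,0]},{"delta_pos":[0,0,0],"dr":[0,0,0]},{"delta_pos":[0,0,0],"dr":[0,0,0]},{"delta_pos":[0,0,0],"dr":[0,0,0]},{"delta_pos":[0,0,0],"dr":[0,0,0]},{"delta_pos":[0,0,0],"dr":[0,0,0]},{"delta_pos":[0,0,0],"dr":[0,0,0]}]' 1 28
python3 -m handwheel '[{"delta_pos":[0,0,0],"dr":[0,0,0]},{"delta_pos":[0,0,0],"dr":[0,0,0]},{"delta_pos":[0,0,0],"dr":[0,0,0]}]' 1 28
```

```text
t: 12.45
eef_pos: [0.4711, -0.015, 0.0501]
ee_rot: [-3.142, -0.001, -0.055]
force: [0.5, 0.1, 0.7]
width: 0.0875
gripper_force: 0.0
t: 13.25
eef_pos: [0.4695, -0.0146, 0.0496]
ee_rot: [-3.141, 0.001, -0.055]
force: [-4.1, 7.4, 2.2]
width: 0.0295
gripper_force: 3.4
t: 13.55
eef_pos: [0.4696, -0.0146, 0.0496]
ee_rot: [-3.141, 0.001, -0.056]
force: [-5.7, 7.7, 3.9]
width: 0.0237
gripper_force: 28.0
```

```bash
python3 -m handwheel '[{"delta_pos":[0,0,0],"dr":[0,0,0]},{"delta_pos":[0,0,0],"dr":[0,0,0]},{"delta_pos":[0,0,0],"dr":[0,0,0]},{"delta_pos":[0,0,0],"dr":[0,0,0]},{"delta_pos":[0,0,0],"dr":[0,0,0]},{"delta_pos":[0,0,0],"dr":[0,0,0]}]' -1
python3 -m handwheel '[{"delta_pos":[0,0,0.5],"dr":[0,0,0]},{"delta_pos":[0,0,0.9],"dr":[0,0,0]},{"delta_pos":[0,0,0.9],"dr":[0,0,0]},{"delta_pos":[0,0,0.9],"dr":[0,0,0]},{"delta_pos":[0,0,0.9],"dr":[0,0,0]},{"delta_pos":[0,0,0.2],"dr":[0,0,0]},{"delta_pos":[0,0,0],"dr":[0,0,0]}]'
python3 - <<'E'
from h import *
s=st();im=grab_frame("wrist");cv2.imwrite("pics/w7.png",cv2.resize(im[0:300,180:460],None,fx=2,fy=2)[:,:,::-1])
E
```

```text
t: 14.15
eef_pos: [0.4709, -0.0151, 0.0499]
ee_rot: [-3.141, -0.001, -0.055]
force: [1.1, 0.9, -0.5]
width: 0.0667
gripper_force: 0.8
t: 14.85
eef_pos: [0.4704, -0.0152, 0.1795]
ee_rot: [-3.141, -0.002, -0.055]
force: [0.8, -0.7, -0.7]
width: 0.0878
gripper_force: 0.0
t 14.85 p [ 0.4704 -0.0152  0.1795] rpy [-3.1409e+00 -1.6000e-03 -5.5300e-02] w 0.0878 F [ 0.8 -0.7 -0.7]
```

View pics/w7.png

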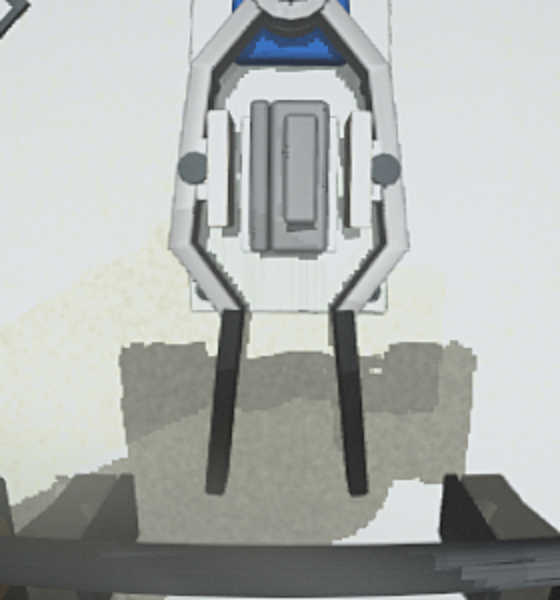

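The cover is home: there is no gap between cover and body (x 250–328 in the crop), the case is centred and the handles are open. I'll pick the case up again.

```bash
python3 -m handwheel '[{"delta_pos":[0.8,-0.08,0],"dr":[0,0,0]},{"delta_pos":[0.9,-0.08,0],"dr":[0,0,0]},{"delta_pos":[0.9,-0.08,0],"dr":[0,0,0]},{"delta_pos":[0.73,-0.07,-0.3],"dr":[0,0,0]},{"delta_pos":[0,0,-0.8],"dr":[0,0,0]},{"delta_pos":[0,0,-0.9],"dr":[0,0,0]},{"delta_pos":[0,0,-0.6],"dr":[0,0,0]},{"delta_pos":[0,0,-0.4],"dr":[0,0,0]},{"delta_pos":[0,0,0],"dr":[0,0,0]},{"delta_pos":[0,0,0],"dr":[0,0,0]}]' 0.2 40
python3 -m handwheel '[{"delta_pos":[0,0,0],"dr":[0,0,0]},{"delta_pos":[0,0,0],"dr":[0,0,0]},{"delta_pos":[0,0,0],"dr":[0,0,0]},{"delta_pos":[0,0,0],"dr":[0,0,0]},{"delta_pos":[0,0,0],"dr":[0,0,0]}]' 1 40
python3 -m handwheel '[{"delta_pos":[0,0,0.5],"dr":[0,0,0]},{"delta_pos":[0,0,1],"dr":[0,0,0]},{"delta_pos":[0,0,1],"dr":[0,0,0]},{"delta_pos":[0,0,1],"dr":[0,0,0]},{"delta_pos":[0,0,0],"dr":[0,0,0]}]'
```

```text
t: 15.9
eef_pos: [0.5698, -0.0245, 0.088]
ee_rot: [3.141, 0.001, -0.055]
force: [0.9, 0.9, 0.0]
width: 0.0353
gripper_force: 0.0
t: 16.4
eef_pos: [0.5703, -0.0244, 0.0889]
ee_rot: [-3.142, -0.0, -0.055]
force: [-0.2, -0.0, 0.9]
width: 0.012
gripper_force: 40.0
t: 16.9
eef_pos: [0.5723, -0.0241, 0.198]
ee_rot: [-3.14, -0.007, -0.055]
force: [0.5, 0.0, -0.9]
width: 0.0119
gripper_force: 40.0
```

```bash
python3 -m handwheel '[{"delta_pos":[-0.4,-0.98,0.17],"dr":[0,0,0]},{"delta_pos":[-0.4,-0.98,0.17],"dr":[0,0,0]},{"delta_pos":[-0.4,-0.98,0.17],"dr":[0,0,0]},{"delta_pos":[-0.4,-0.98,0.17],"dr":[0,0,0]},{"delta_pos":[-0.4,-0.98,0.17],"dr":[0,0,0]},{"delta_pos":[-0.4,-0.98,0.17],"dr":[0,0,0]},{"delta_pos":[-0.4,-0.98,0.17],"dr":[0,0,0]},{"delta_pos":[-0.4,-0.98,0.17],"dr":[0,0,0]},{"delta_pos":[-0.4,-0.98,0.17],"dr":[0,0,0]},{"delta_pos":[-0.4,-0.98,0.17],"dr":[0,0,0]}]'
python3 -m handwheel '[{"delta_pos":[-0.4,-0.98,0.17],"dr":[0,0,0]},{"delta_pos":[0,0,0],"dr":[0,0,0]},{"delta_pos":[0,0,0],"dr":[0,0,0]},{"delta_pos":[0,0,0],"dr":[0,0,0]}]'
python3 - <<'E'
from h import *
s=st();k=calibration("wrist");np.save("k4.npy",k["extrinsics"]);im=grab_frame("wrist");cv2.imwrite("pics/w8.png",cv2.resize(im[0:230,210:460],None,fx=2.6,fy=2.6,interpolation=cv2.INTER_CUBIC)[:,:,::-1])
marks("wrist","nest1",0.01);marks("wrist","carrier",0)
E
```

```text
t: 17.9
eef_pos: [0.449, -0.3192, 0.2439]
ee_rot: [-3.141, 0.001, -0.055]
force: [0.8, -1.0, -3.1]
width: 0.0119
gripper_force: 40.0
t: 18.3
eef_pos: [0.438, -0.3472, 0.249]
ee_rot: [-3.141, 0.001, -0.055]
force: [-1.0, 0.3, -3.1]
width: 0.0115
gripper_force: 40.0
t 18.3 p [ 0.438  -0.3472  0.249 ] rpy [-3.1408e+00  1.0000e-03 -5.5200e-02] w 0.0115 F [-1.   0.3 -3.1]
nest1 [279.  142.7] 0.85 -> [ 0.483  -0.2937  0.01  ]
nest1 [369.   68.5] 0.84 -> [ 0.5686 -0.4077  0.01  ]
nest1 [374.3 137. ] 0.74 -> [ 0.4839 -0.4106  0.01  ]
nest1 [274.9  69.5] 0.74 -> [ 0.5737 -0.2946  0.01  ]
nest1 [185.5 241.5] 0.29 -> [ 0.3562 -0.1437  0.01  ]
carrier [323.5  99.9] 0.94 -> [ 0.5324 -0.351   0.    ]
carrier [18.2 40.3] 0.36 -> [0.7466 0.2087 0.    ]
```

View pics/w8.png

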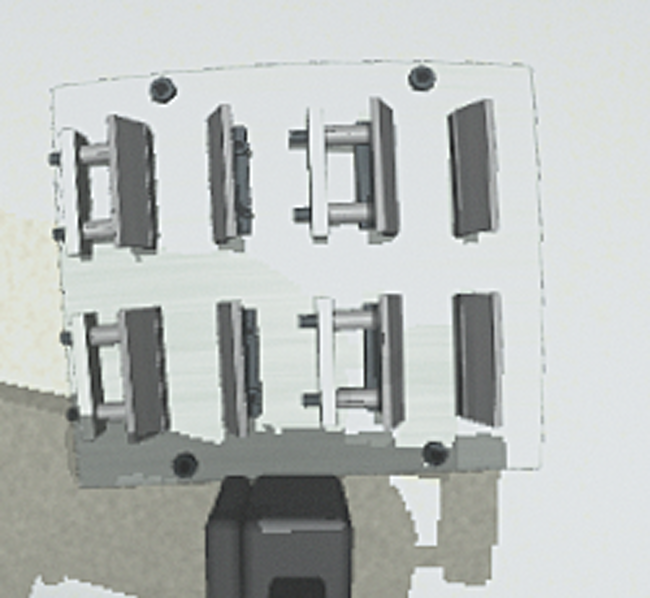

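The view shows the carrier with the sprung jaws (rods) on the left, the world +y side. The plate corners are at (53,88), (534,66), (540,469) and (78,487) in the crop, and the held case is at the bottom.

Run:
```python
from h import *
k=calibration("wrist");k["extrinsics"]=np.load("k4.npy")
f=lambda u,v,z:onz("wrist",[(u+.5)/2.6-.5+210,(v+.5)/2.6-.5],z,k)
c=np.array([f(*q,.01) for q in((53,88),(534,66),(540,469),(78,487))])[:,:2];print(c.round(4),c.mean(0).round(4))
print("sides",np.linalg.norm(c-np.roll(c,-1,0),axis=1).round(4))
d=c[0]+c[1]-c[2]-c[3];e=c[0]+c[3]-c[1]-c[2];print("yaw",np.degrees(np.arctan2(d[1],d[0])),np.degrees(np.arctan2(-e[0],e[1])))
yaw=(np.arctan2(d[1],d[0])+np.arctan2(-e[0],e[1]))/2
s=np.array([f(*q,.015) for q in((163,90),(422,78),(435,454),(185,465))])[:,:2];print("screws",s.round(4),s.mean(0).round(4))
R=np.array([[np.cos(yaw),-np.sin(yaw)],[np.sin(yaw),np.cos(yaw)]])
for ctr in(c.mean(0),s.mean(0)):
  print([(ctr+R@np.array([a*.0425,b*.055])).round(4) for a in(-1,1) for b in(1,-1)])
```

```text
[[ 0.6271 -0.2408]
 [ 0.6255 -0.4697]
 [ 0.4268 -0.4662]
 [ 0.43   -0.2377]] [ 0.5273 -0.3536]
sides [0.2288 0.1988 0.2285 0.1971]
yaw -0.9634698677406252 -0.5989338374512879
screws [[ 0.6171 -0.2948]
 [ 0.6163 -0.4138]
 [ 0.4375 -0.4122]
 [ 0.4386 -0.2933]] [ 0.5274 -0.3535]
[array([ 0.4856, -0.298 ]), array([ 0.4841, -0.408 ]), array([ 0.5706, -0.2992]), array([ 0.5691, -0.4092])]
[array([ 0.4857, -0.2979]), array([ 0.4842, -0.4079]), array([ 0.5706, -0.2991]), array([ 0.5691, -0.4091])]
```

```bash
python3 -m handwheel '[{"delta_pos":[0.73,-0.36,-0.3],"dr":[0,0,0.4]},{"delta_pos":[0.73,-0.36,-0.3],"dr":[0,0,0.4]},{"delta_pos":[0.73,-0.36,-0.4],"dr":[0,0,0.4]},{"delta_pos":[0.73,-0.36,-0.5],"dr":[0,0,0.4]},{"delta_pos":[0.73,-0.36,-0.6],"dr":[0,0,0.4]},{"delta_pos":[0.72,-0.36,-0.5],"dr":[0,0,0.4]},{"delta_pos":[0,0,0],"dr":[0,0,0]},{"delta_pos":[0,0,0],"dr":[0,0,0]},{"delta_pos":[0,0,0],"dr":[0,0,0]}]'
python3 - <<'E'
from h import *
s=st();im=grab_frame("wrist");cv2.imwrite("pics/w9.png",cv2.resize(im[60:330,180:460],None,fx=2.2,fy=2.2)[:,:,::-1]);print((np.array([.569,-.4125,.079])-s["eef_pos"])/.03)
E
```

```text
t: 19.35
eef_pos: [0.5693, -0.4121, 0.1723]
ee_rot: [3.141, -0.0, -0.013]
force: [-0.0, 0.1, -2.1]
width: 0.0117
gripper_force: 40.0
t 19.35 p [ 0.5693 -0.4121  0.1723] rpy [ 3.1414e+00 -3.0000e-04 -1.2600e-02] w 0.0117 F [-0.   0.1 -2.1]
[-0.00859318 -0.01380025 -3.1103842 ]
```

View pics/w9.png

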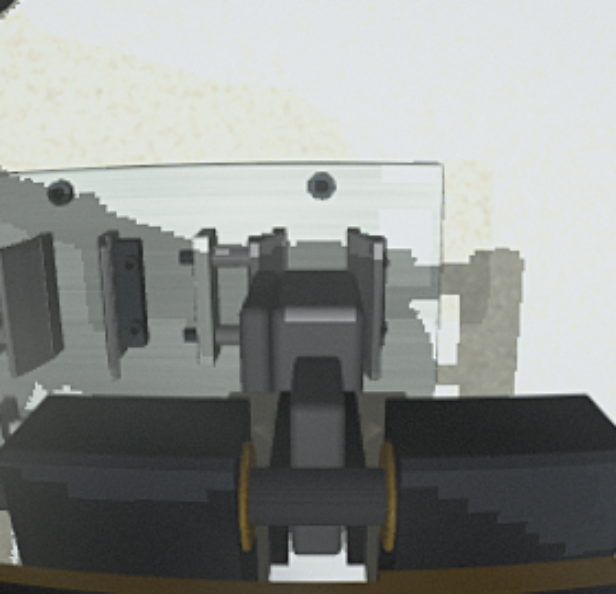

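The held case is over the far-right nest between its jaws (crop x 250–380). Pushing it down, watching the force.

```bash
python3 -m handwheel '[{"delta_pos":[0,0,-0.8],"dr":[0,0,0]},{"delta_pos":[0,0,-0.6],"dr":[0,0,0]},{"delta_pos":[0,0,-0.3],"dr":[0,0,0]},{"delta_pos":[0,0,-0.2],"dr":[0,0,0]},{"delta_pos":[0,0,-0.2],"dr":[0,0,0]},{"delta_pos":[0,0,-0.2],"dr":[0,0,0]},{"delta_pos":[0,0,0],"dr":[0,0,0]}]' 1 50
python3 -m handwheel '[{"delta_pos":[0,0,-0.2],"dr":[0,0,0]},{"delta_pos":[0,0,-0.2],"dr":[0,0,0]},{"delta_pos":[0,0,0],"dr":[0,0,0]}]'
python3 -m handwheel '[{"delta_pos":[0,0,-0.2],"dr":[0,0,0]},{"delta_pos":[0,0,-0.2],"dr":[0,0,0]},{"delta_pos":[0,0,0],"dr":[0,0,0]}]'
```

```text
t: 20.1
eef_pos: [0.5697, -0.4132, 0.103]
ee_rot: [3.14, -0.001, -0.013]
force: [0.6, -2.5, -2.1]
width: 0.0115
gripper_force: 50.0
t: 20.4
eef_pos: [0.5699, -0.413, 0.0909]
ee_rot: [3.141, -0.001, -0.013]
force: [1.8, -3.7, -2.2]
width: 0.0117
gripper_force: 50.0
t: 20.7
eef_pos: [0.5698, -0.4132, 0.0789]
ee_rot: [3.141, -0.001, -0.013]
force: [-0.1, -4.6, 2.2]
width: 0.0116
gripper_force: 50.0
```

```bash
python3 -m handwheel '[{"delta_pos":[0,0,-0.05],"dr":[0,0,0]},{"delta_pos":[0,0,0],"dr":[0,0,0]}]'
python3 -m handwheel '[{"delta_pos":[0,0,-0.05],"dr":[0,0,0]},{"delta_pos":[0,0,0],"dr":[0,0,0]}]'
```

```text
t: 20.9
eef_pos: [0.5698, -0.4132, 0.0788]
ee_rot: [3.14, -0.001, -0.013]
force: [-1.9, -2.9, 10.8]
width: 0.0117
gripper_force: 50.0
t: 21.1
eef_pos: [0.5698, -0.4133, 0.0788]
ee_rot: [3.14, -0.002, -0.012]
force: [-4.6, 0.8, 20.9]
width: 0.0119
gripper_force: 50.0
```

Seated: the height stops changing and the force climbs. Releasing it, then on to look at the remaining cases.

```bash
python3 -m handwheel '[{"delta_pos":[0,0,0],"dr":[0,0,0]},{"delta_pos":[0,0,0],"dr":[0,0,0]},{"delta_pos":[0,0,0],"dr":[0,0,0]},{"delta_pos":[0,0,0.5],"dr":[0,0,0]},{"delta_pos":[0,0,1],"dr":[0,0,0]},{"delta_pos":[0,0,1],"dr":[0,0,0]},{"delta_pos":[-0.2,0.5,1],"dr":[0,0,0]},{"delta_pos":[-0.2,1,0.5],"dr":[0,0,0]},{"delta_pos":[-0.2,1,0.2],"dr":[0,0,0]},{"delta_pos":[-0.2,1,0],"dr":[0,0,0]}]' 0.2
python3 -m handwheel '[{"delta_pos":[-0.2,1,0],"dr":[0,0,0]},{"delta_pos":[-0.2,1,0],"dr":[0,0,0]},{"delta_pos":[-0.2,1,0.1],"dr":[0,0,0]},{"delta_pos":[-0.2,1,0.1],"dr":[0,0,0]},{"delta_pos":[-0.2,1,0.1],"dr":[0,0,0]},{"delta_pos":[-0.2,1,0.1],"dr":[0,0,0]},{"delta_pos":[-0.2,1,0.1],"dr":[0,0,0]},{"delta_pos":[-0.2,1,0.1],"dr":[0,0,0]},{"delta_pos":[-0.2,1,0.1],"dr":[0,0,0]},{"delta_pos":[-0.2,1,0.1],"dr":[0,0,0]}]'
python3 -m handwheel '[{"delta_pos":[-0.2,1,0],"dr":[0,0,0]},{"delta_pos":[-0.2,1,0],"dr":[0,0,0]},{"delta_pos":[-0.2,1,0.1],"dr":[0,0,0]},{"delta_pos":[-0.2,1,0.1],"dr":[0,0,0]},{"delta_pos":[-0.2,1,0.1],"dr":[0,0,0]},{"delta_pos":[-0.2,1,0.1],"dr":[0,0,0]},{"delta_pos":[-0.2,1,0.1],"dr":[0,0,0]},{"delta_pos":[0,1,0.1],"dr":[0,0,0]},{"delta_pos":[0,0,0.1],"dr":[0,0,0]},{"delta_pos":[0,0,0.1],"dr":[0,0,0]}]'
python3 - <<'E'
from h import *
s=st();k=calibration("wrist");im=grab_frame("wrist");cv2.imwrite("pics/w10.png",im[:,:,::-1])
for P in marks("wrist","case1",0.0): 
    if P[1]>.1: fit("wrist",im,k,*P)
it=grab_frame("top"); marks("top","case1",0)
cv2.imwrite("pics/t10.png",cv2.resize(it[150:270,400:520],None,fx=4,fy=4)[:,:,::-1])
E
```

```text
t: 22.1
eef_pos: [0.5452, -0.3066, 0.2035]
ee_rot: [3.142, -0.002, -0.014]
force: [0.8, 0.7, 1.1]
width: 0.035
gripper_force: 0.0
t: 23.1
eef_pos: [0.4845, -0.0064, 0.2263]
ee_rot: [-3.141, 0.0, -0.013]
force: [0.5, -0.8, 0.3]
width: 0.035
gripper_force: 0.0
t: 24.1
eef_pos: [0.4427, 0.2328, 0.2499]
ee_rot: [3.141, 0.001, -0.012]
force: [0.0, -0.2, 0.2]
width: 0.035
gripper_force: 0.0
t 24.1 p [0.4427 0.2328 0.2499] rpy [ 3.1411e+00  9.0000e-04 -1.1900e-02] w 0.035 F [ 0.  -0.2  0.2]
case1 [299.7  70.5] 0.81 -> [0.5752 0.2606 0.    ]
case1 [216.8 177.2] 0.61 -> [ 0.4424  0.3753 -0.    ]
case [0.5756 0.2618] yaw deg 21.2 resid 0.2 lug [0.577  0.2581]
case [0.4439 0.3762] yaw deg -13.7 resid 0.27 lug [0.443  0.3723]
case1 [210.7 188.1] 0.98 -> [0.5684 0.2522 0.    ]
case1 [474.9 191.2] 0.97 -> [ 0.5686 -0.4069  0.    ]
case1 [438.2 188.8] 0.34 -> [ 0.5735 -0.3148  0.    ]
```

View pics/t10.png

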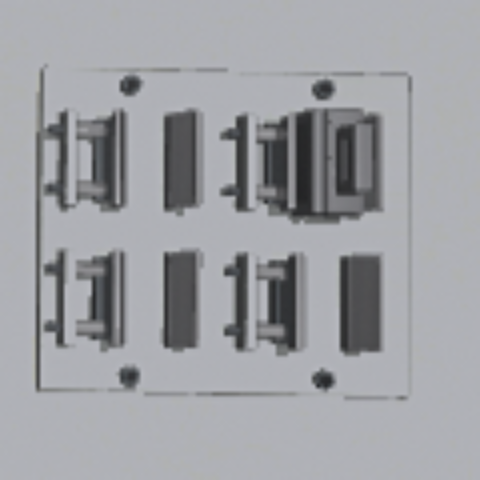

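The first case sits in the far-right nest (340,160 in the crop). Two cases remain on the mat, unmoved. Next is case C.

```bash
python3 -m handwheel '[{"delta_pos":[0.75,0.14,-0.42],"dr":[0,0,3.6]},{"delta_pos":[0.75,0.14,-0.42],"dr":[0,0,3.6]},{"delta_pos":[0.75,0.14,-0.42],"dr":[0,0,3.6]},{"delta_pos":[0.75,0.14,-0.42],"dr":[0,0,3.6]},{"delta_pos":[0.75,0.14,-0.42],"dr":[0,0,3.6]},{"delta_pos":[0.73,0.12,-0.42],"dr":[0,0,3.5]},{"delta_pos":[0,0,-0.5],"dr":[0,0,0]},{"delta_pos":[0,0,-0.5],"dr":[0,0,0]},{"delta_pos":[0,0,0],"dr":[0,0,0]},{"delta_pos":[0,0,0],"dr":[0,0,0]}]' 0.3 40
```

```text
t: 25.3
eef_pos: [0.5778, 0.2563, 0.1443]
ee_rot: [3.141, 0.001, 0.361]
force: [0.8, 0.5, 1.3]
width: 0.0304
gripper_force: 0.0
```

Down 0.074 m, adding 1 mm in y, then close and lift.

```bash
python3 -m handwheel '[{"delta_pos":[-0.02,0.04,-0.8],"dr":[0,0,0]},{"delta_pos":[0,0,-0.8],"dr":[0,0,0]},{"delta_pos":[0,0,-0.5],"dr":[0,0,0]},{"delta_pos":[0,0,-0.36],"dr":[0,0,0]},{"delta_pos":[0,0,0],"dr":[0,0,0]},{"delta_pos":[0,0,0],"dr":[0,0,0]}]'
python3 -m handwheel '[{"delta_pos":[0,0,0],"dr":[0,0,0]},{"delta_pos":[0,0,0],"dr":[0,0,0]},{"delta_pos":[0,0,0],"dr":[0,0,0]},{"delta_pos":[0,0,0],"dr":[0,0,0]},{"delta_pos":[0,0,0],"dr":[0,0,0]}]' 1 40
python3 -m handwheel '[{"delta_pos":[0,0,0.5],"dr":[0,0,0]},{"delta_pos":[0,0,1],"dr":[0,0,0]},{"delta_pos":[0,0,1],"dr":[0,0,0]},{"delta_pos":[0,0,1],"dr":[0,0,0]},{"delta_pos":[0,0,0],"dr":[0,0,0]}]'
```

```text
t: 25.9
eef_pos: [0.5776, 0.2585, 0.0714]
ee_rot: [-3.141, -0.001, 0.362]
force: [0.7, 0.1, -0.0]
width: 0.0305
gripper_force: 0.0
t: 26.4
eef_pos: [0.5773, 0.2584, 0.071]
ee_rot: [-3.141, -0.001, 0.362]
force: [-0.5, -1.1, 4.1]
width: 0.0118
gripper_force: 40.0
t: 26.9
eef_pos: [0.5789, 0.2594, 0.1798]
ee_rot: [-3.14, -0.007, 0.363]
force: [1.2, 0.8, -2.2]
width: 0.0119
gripper_force: 40.0
```

```bash
python3 -m handwheel '[{"delta_pos":[-0.02,-0.96,0.05],"dr":[0,0,-2.4]},{"delta_pos":[-0.02,-0.96,0],"dr":[0,0,-2.4]},{"delta_pos":[-0.02,-0.96,0],"dr":[0,0,-2.4]},{"delta_pos":[-0.02,-0.96,0],"dr":[0,0,-2.4]},{"delta_pos":[-0.02,-0.96,0],"dr":[0,0,-2.4]},{"delta_pos":[-0.02,-0.96,0],"dr":[0,0,-2.4]},{"delta_pos":[-0.02,-0.96,0],"dr":[0,0,-2.4]},{"delta_pos":[-0.02,-0.96,0],"dr":[0,0,-2.4]},{"delta_pos":[-0.02,-0.96,0],"dr":[0,0,-2.4]},{"delta_pos":[-0.02,-0.95,0],"dr":[0,0,-2.3]}]'
python3 -m handwheel '[{"delta_pos":[0,0,0],"dr":[0,0,0]},{"delta_pos":[0,0,0],"dr":[0,0,0]},{"delta_pos":[0,0,0],"dr":[0,0,0]}]'
python3 - <<'E'
from h import *
s=st();print((np.array([.5701,-.0285,.0895])-s["eef_pos"])/.03)
E
```

```text
t: 27.9
eef_pos: [0.5702, -0.0307, 0.1757]
ee_rot: [3.142, 0.002, -0.057]
force: [0.7, 0.1, -2.0]
width: 0.0116
gripper_force: 40.0
t: 28.2
eef_pos: [0.5708, -0.0292, 0.1763]
ee_rot: [-3.142, 0.001, -0.055]
force: [-0.3, 0.4, -2.2]
width: 0.0115
gripper_force: 40.0
t 28.2 p [ 0.5708 -0.0292  0.1763] rpy [-3.1416e+00  8.0000e-04 -5.4800e-02] w 0.0115 F [-0.3  0.4 -2.2]
[-0.02319512  0.02224051 -2.89244855]
```

Lower (−2.85 units), release, rise and go to the handles.

```bash
python3 -m handwheel '[{"delta_pos":[-0.02,0.02,-0.8],"dr":[0,0,0]},{"delta_pos":[0,0,-0.8],"dr":[0,0,0]},{"delta_pos":[0,0,-0.6],"dr":[0,0,0]},{"delta_pos":[0,0,-0.4],"dr":[0,0,0]},{"delta_pos":[0,0,-0.15],"dr":[0,0,0]},{"delta_pos":[0,0,-0.05],"dr":[0,0,0]},{"delta_pos":[0,0,0],"dr":[0,0,0]}]'
python3 -m handwheel '[{"delta_pos":[0,0,-0.05],"dr":[0,0,0]},{"delta_pos":[0,0,0],"dr":[0,0,0]}]'
```

```text
t: 28.9
eef_pos: [0.5709, -0.0286, 0.0934]
ee_rot: [-3.141, -0.001, -0.055]
force: [-1.3, 0.1, -1.8]
width: 0.0119
gripper_force: 40.0
t: 29.1
eef_pos: [0.5708, -0.0288, 0.0919]
ee_rot: [-3.141, -0.001, -0.055]
force: [0.1, -0.2, -2.4]
width: 0.0115
gripper_force: 40.0
```

```bash
python3 -m handwheel '[{"delta_pos":[0,0,-0.05],"dr":[0,0,0]},{"delta_pos":[0,0,-0.04],"dr":[0,0,0]},{"delta_pos":[0,0,0],"dr":[0,0,0]}]'
python3 -m handwheel '[{"delta_pos":[0,0,0],"dr":[0,0,0]},{"delta_pos":[0,0,0],"dr":[0,0,0]},{"delta_pos":[0,0,0],"dr":[0,0,0]}]' 0.3
python3 -m handwheel '[{"delta_pos":[0,0,0.5],"dr":[0,0,0]},{"delta_pos":[0,0,0.8],"dr":[0,0,0]},{"delta_pos":[-0.4,0.05,1],"dr":[0,0,0]},{"delta_pos":[-0.7,0.1,0.7],"dr":[0,0,0]},{"delta_pos":[-0.9,0.1,0],"dr":[0,0,0]},{"delta_pos":[-0.8,0.1,0],"dr":[0,0,0]},{"delta_pos":[-0.53,0.1,0],"dr":[0,0,0]},{"delta_pos":[0,0,0],"dr":[0,0,0]},{"delta_pos":[0,0,0],"dr":[0,0,0]}]' -1
python3 - <<'E'
from h import *
s=st();k=calibration("wrist");im=grab_frame("wrist");cv2.imwrite("pics/w11.png",cv2.resize(im[0:300,180:460],None,fx=2,fy=2)[:,:,::-1]);print((np.array([.4707,-.015,.049])-s["eef_pos"])/.03)
E
```

```text
t: 29.4
eef_pos: [0.5704, -0.029, 0.0886]
ee_rot: [3.142, 0.0, -0.055]
force: [-0.1, 0.6, -2.8]
width: 0.0117
gripper_force: 40.0
t: 29.7
eef_pos: [0.5708, -0.0289, 0.0889]
ee_rot: [-3.142, -0.001, -0.055]
force: [0.7, 0.1, 0.0]
width: 0.0285
gripper_force: 0.0
t: 30.6
eef_pos: [0.4711, -0.0152, 0.1793]
ee_rot: [-3.141, -0.001, -0.054]
force: [0.8, -0.2, 0.3]
width: 0.0871
gripper_force: 0.0
t 30.6 p [ 0.4711 -0.0152  0.1793] rpy [-3.1412e+00 -1.5000e-03 -5.4300e-02] w 0.0871 F [ 0.8 -0.2  0.3]
[-0.01249143  0.00734866 -4.34267477]
```

View pics/w11.png

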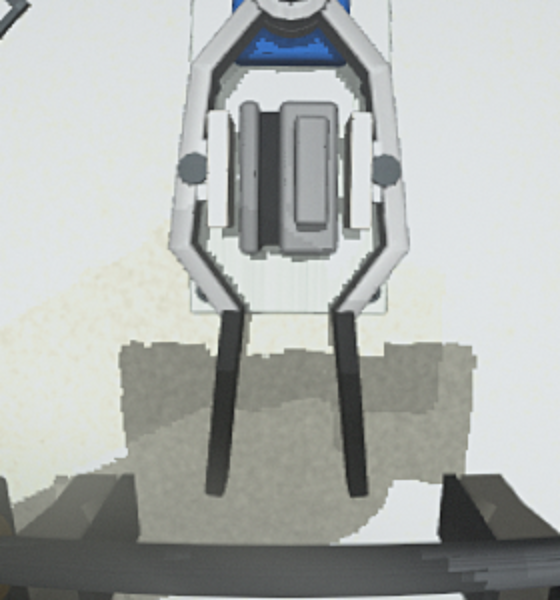

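The case is well placed between the pads. I've now viewed 15 pictures, which is one over the limit of 14, so I'll view no more and check with numbers instead. Squeezing.

```bash
python3 -m handwheel '[{"delta_pos":[0,0,-0.9],"dr":[0,0,0]},{"delta_pos":[0,0,-0.9],"dr":[0,0,0]},{"delta_pos":[0,0,-0.9],"dr":[0,0,0]},{"delta_pos":[0,0,-0.9],"dr":[0,0,0]},{"delta_pos":[0,0,-0.5],"dr":[0,0,0]},{"delta_pos":[0,0,-0.2],"dr":[0,0,0]},{"delta_pos":[0,0,0],"dr":[0,0,0]},{"delta_pos":[0,0,0],"dr":[0,0,0]}]' -1 28
python3 -m handwheel '[{"delta_pos":[0,0,0],"dr":[0,0,0]},{"delta_pos":[0,0,0],"dr":[0,0,0]},{"delta_pos":[0,0,0],"dr":[0,0,0]},{"delta_pos":[0,0,0],"dr":[0,0,0]},{"delta_pos":[0,0,0],"dr":[0,0,0]},{"delta_pos":[0,0,0],"dr":[0,0,0]},{"delta_pos":[0,0,0],"dr":[0,0,0]},{"delta_pos":[0,0,0],"dr":[0,0,0]},{"delta_pos":[0,0,0],"dr":[0,0,0]},{"delta_pos":[0,0,0],"dr":[0,0,0]}]' 1 28
python3 -m handwheel '[{"delta_pos":[0,0,0],"dr":[0,0,0]},{"delta_pos":[0,0,0],"dr":[0,0,0]},{"delta_pos":[0,0,0],"dr":[0,0,0]}]' 1 28
python3 -m handwheel '[{"delta_pos":[0,0,0],"dr":[0,0,0]},{"delta_pos":[0,0,0],"dr":[0,0,0]},{"delta_pos":[0,0,0],"dr":[0,0,0]},{"delta_pos":[0,0,0],"dr":[0,0,0]},{"delta_pos":[0,0,0],"dr":[0,0,0]},{"delta_pos":[0,0,0],"dr":[0,0,0]}]' -1
python3 -m handwheel '[{"delta_pos":[0,0,0.5],"dr":[0,0,0]},{"delta_pos":[0,0,0.9],"dr":[0,0,0]},{"delta_pos":[0,0,0.9],"dr":[0,0,0]},{"delta_pos":[0,0,0.9],"dr":[0,0,0]},{"delta_pos":[0,0,0.9],"dr":[0,0,0]},{"delta_pos":[0,0,0.2],"dr":[0,0,0]},{"delta_pos":[0,0,0],"dr":[0,0,0]}]'
python3 - <<'E'
from h import *
s=st();im=grab_frame("wrist");w=cv2.resize(im[0:300,180:460],None,fx=2,fy=2)[:,:,::-1];cv2.imwrite("pics/w12.png",w)
for n in("w7","w11"): print(n,np.abs(w.astype(float)-cv2.imread(f"pics/{n}.png"))[90:260,230:345].mean())
for n in("w7","w11","w12"): print(n,cv2.imread(f"pics/{n}.png")[180,235:345:4,1])
E
```

```text
t: 31.45
eef_pos: [0.4713, -0.0153, 0.0501]
ee_rot: [-3.142, -0.001, -0.055]
force: [0.3, 0.3, 0.7]
width: 0.0876
gripper_force: 0.0
t: 32.45
eef_pos: [0.4699, -0.0147, 0.0496]
ee_rot: [-3.141, 0.001, -0.056]
force: [-6.1, 10.0, 5.5]
width: 0.024
gripper_force: 28.0
t: 32.75
eef_pos: [0.4699, -0.0147, 0.0496]
ee_rot: [-3.141, 0.001, -0.056]
force: [-6.5, 8.8, 5.2]
width: 0.0235
gripper_force: 28.0
t: 33.35
eef_pos: [0.4712, -0.0154, 0.0499]
ee_rot: [-3.141, -0.001, -0.055]
force: [1.4, 1.0, -0.2]
width: 0.0661
gripper_force: 0.8
t: 34.05
eef_pos: [0.4707, -0.0155, 0.1795]
ee_rot: [-3.141, -0.002, -0.055]
force: [-0.6, 0.1, -0.7]
width: 0.0876
gripper_force: 0.0
t 34.05 p [ 0.4707 -0.0155  0.1795] rpy [-3.1409e+00 -1.6000e-03 -5.5400e-02] w 0.0876 F [-0.6  0.1 -0.7]
w7 12.632549019607843
w11 36.7956010230179
w7 [141 175 231 222 114 153 160 155 104 109 160 174 120 148 174 171 169 170
 170 171 123 154 139 107 233 210 231 153]
w11 [143 140 140 159 164 138  59  71  69  70  67  84 136 170 167  78 162 174
 171 171 168 170 165 113 167 112 239 160]
w12 [151 215 229 220 108 159 162 135  99 125 165 167  95 164 171 171 169 170
 170 166 117 173 139 116 233 196 225 101]
```

The row profile matches the earlier closed case (w7), so the cover is home. Pick it up and go to the far-left nest.

```bash
python3 -m handwheel '[{"delta_pos":[0.8,-0.08,0],"dr":[0,0,0]},{"delta_pos":[0.9,-0.08,0],"dr":[0,0,0]},{"delta_pos":[0.9,-0.08,0],"dr":[0,0,0]},{"delta_pos":[0.73,-0.06,-0.3],"dr":[0,0,0]},{"delta_pos":[0,0,-0.8],"dr":[0,0,0]},{"delta_pos":[0,0,-0.9],"dr":[0,0,0]},{"delta_pos":[0,0,-0.6],"dr":[0,0,0]},{"delta_pos":[0,0,-0.4],"dr":[0,0,0]},{"delta_pos":[0,0,0],"dr":[0,0,0]},{"delta_pos":[0,0,0],"dr":[0,0,0]}]' 0.2 50
python3 -m handwheel '[{"delta_pos":[0,0,0],"dr":[0,0,0]},{"delta_pos":[0,0,0],"dr":[0,0,0]},{"delta_pos":[0,0,0],"dr":[0,0,0]},{"delta_pos":[0,0,0],"dr":[0,0,0]},{"delta_pos":[0,0,0],"dr":[0,0,0]}]' 1 50
python3 -m handwheel '[{"delta_pos":[0,0,0.5],"dr":[0,0,0]},{"delta_pos":[0,0,1],"dr":[0,0,0]},{"delta_pos":[0,0,1],"dr":[0,0,0]},{"delta_pos":[0,-0.3,0.6],"dr":[0,0,0]},{"delta_pos":[0,-0.9,0],"dr":[0,0,0]},{"delta_pos":[0,-1,0],"dr":[0,0,0.6]},{"delta_pos":[0,-1,0],"dr":[0,0,0.6]},{"delta_pos":[0,-1,0],"dr":[0,0,0.6]},{"delta_pos":[0,-1,0],"dr":[0,0,0.6]},{"delta_pos":[0,-1,0],"dr":[0,0,0]}]'
python3 -m handwheel '[{"delta_pos":[0,-1,0],"dr":[0,0,0]},{"delta_pos":[0,-1,0],"dr":[0,0,0]},{"delta_pos":[0,-0.9,0],"dr":[0,0,0]},{"delta_pos":[0,-0.15,0],"dr":[0,0,0]},{"delta_pos":[0,0,0],"dr":[0,0,0]},{"delta_pos":[0,0,0],"dr":[0,0,0]},{"delta_pos":[0,0,0],"dr":[0,0,0]}]'
python3 - <<'E'
from h import *
s=st();print((np.array([.5705,-.3027,.079])-s["eef_pos"])/.03)
E
```

```text
t: 35.1
eef_pos: [0.5701, -0.0245, 0.088]
ee_rot: [3.141, 0.001, -0.055]
force: [-0.4, 0.1, 0.1]
width: 0.0353
gripper_force: 0.0
t: 35.6
eef_pos: [0.5706, -0.0244, 0.0889]
ee_rot: [-3.142, -0.0, -0.055]
force: [-1.3, -0.3, 1.0]
width: 0.0117
gripper_force: 50.0
t: 36.6
eef_pos: [0.5699, -0.2114, 0.1812]
ee_rot: [-3.141, 0.001, -0.013]
force: [0.4, 0.1, -2.8]
width: 0.0116
gripper_force: 50.0
t: 37.3
eef_pos: [0.5705, -0.3009, 0.1816]
ee_rot: [-3.141, 0.0, -0.012]
force: [-0.3, -0.9, -2.6]
width: 0.0117
gripper_force: 50.0
t 37.3 p [ 0.5705 -0.3009  0.1816] rpy [-3.1413e+00  1.0000e-04 -1.2300e-02] w 0.0117 F [-0.3 -0.9 -2.6]
[-5.56284877e-05 -5.91363176e-02 -3.42087211e+00]
```

```bash
python3 -m handwheel '[{"delta_pos":[0,-0.06,-0.9],"dr":[0,0,0]},{"delta_pos":[0,0,-0.8],"dr":[0,0,0]},{"delta_pos":[0,0,-0.3],"dr":[0,0,0]},{"delta_pos":[0,0,-0.2],"dr":[0,0,0]},{"delta_pos":[0,0,-0.2],"dr":[0,0,0]},{"delta_pos":[0,0,-0.2],"dr":[0,0,0]},{"delta_pos":[0,0,0],"dr":[0,0,0]}]'
python3 -m handwheel '[{"delta_pos":[0,0,-0.2],"dr":[0,0,0]},{"delta_pos":[0,0,-0.2],"dr":[0,0,0]},{"delta_pos":[0,0,0],"dr":[0,0,0]}]'
python3 -m handwheel '[{"delta_pos":[0,0,-0.2],"dr":[0,0,0]},{"delta_pos":[0,0,-0.2],"dr":[0,0,0]},{"delta_pos":[0,0,0],"dr":[0,0,0]}]'
python3 -m handwheel '[{"delta_pos":[0,0,-0.1],"dr":[0,0,0]},{"delta_pos":[0,0,-0.08],"dr":[0,0,0]},{"delta_pos":[0,0,0],"dr":[0,0,0]}]'
```

```text
t: 38.0
eef_pos: [0.5708, -0.304, 0.1037]
ee_rot: [3.141, -0.001, -0.013]
force: [0.2, -2.7, -2.0]
width: 0.0116
gripper_force: 50.0
t: 38.3
eef_pos: [0.5719, -0.3034, 0.0925]
ee_rot: [3.141, -0.003, -0.013]
force: [1.5, 3.8, 2.0]
width: 0.0116
gripper_force: 50.0
t: 38.6
eef_pos: [0.5709, -0.3034, 0.079]
ee_rot: [-3.141, -0.001, -0.013]
force: [3.7, 1.7, -3.8]
width: 0.0119
gripper_force: 50.0
t: 38.9
eef_pos: [0.5711, -0.3035, 0.0789]
ee_rot: [3.14, -0.002, -0.012]
force: [-8.4, 12.3, 34.5]
width: 0.012
gripper_force: 50.1
```

Seated at the same height. Release and go to the last case.

```bash
python3 -m handwheel '[{"delta_pos":[0,0,0],"dr":[0,0,0]},{"delta_pos":[0,0,0],"dr":[0,0,0]},{"delta_pos":[0,0,0],"dr":[0,0,0]},{"delta_pos":[0,0,0.6],"dr":[0,0,0]},{"delta_pos":[0,0,1],"dr":[0,0,0]},{"delta_pos":[0,0,1],"dr":[0,0,0]},{"delta_pos":[-0.2,0.5,1],"dr":[0,0,0]},{"delta_pos":[-0.2,1,0.5],"dr":[0,0,0]},{"delta_pos":[-0.2,1,0.2],"dr":[0,0,0]},{"delta_pos":[-0.2,1,0],"dr":[0,0,0]}]' 0.2
python3 -m handwheel '[{"delta_pos":[-0.2,1,0],"dr":[0,0,0]},{"delta_pos":[-0.2,1,0],"dr":[0,0,0]},{"delta_pos":[-0.2,1,0.1],"dr":[0,0,0]},{"delta_pos":[-0.2,1,0.1],"dr":[0,0,0]},{"delta_pos":[-0.2,1,0.1],"dr":[0,0,0]},{"delta_pos":[-0.2,1,0.1],"dr":[0,0,0]},{"delta_pos":[-0.2,1,0.1],"dr":[0,0,0]},{"delta_pos":[-0.2,1,0.1],"dr":[0,0,0]},{"delta_pos":[-0.2,1,0.1],"dr":[0,0,0]},{"delta_pos":[-0.2,1,0.1],"dr":[0,0,0]}]'
python3 -m handwheel '[{"delta_pos":[-0.4,1,0],"dr":[0,0,0]},{"delta_pos":[-0.4,1,0],"dr":[0,0,0]},{"delta_pos":[-0.4,1,0.1],"dr":[0,0,0]},{"delta_pos":[-0.4,1,0.1],"dr":[0,0,0]},{"delta_pos":[-0.4,1,0.1],"dr":[0,0,0]},{"delta_pos":[-0.4,1,0.1],"dr":[0,0,0]},{"delta_pos":[-0.4,1,0.1],"dr":[0,0,0]},{"delta_pos":[0,0,0.1],"dr":[0,0,0]},{"delta_pos":[0,0,0.1],"dr":[0,0,0]},{"delta_pos":[0,0,0.1],"dr":[0,0,0]}]'
python3 - <<'E'
from h import *
s=st();k=calibration("wrist");im=grab_frame("wrist");cv2.imwrite("pics/w13.png",im[:,:,::-1])
for P in marks("wrist","case1",0.0): 
    if P[1]>.1: fit("wrist",im,k,*P)
it=grab_frame("top"); cv2.imwrite("pics/t13.png",it[:,:,::-1]); marks("top","case1",0)
E
```

```text
t: 39.9
eef_pos: [0.546, -0.1983, 0.2037]
ee_rot: [3.141, -0.0, -0.015]
force: [-0.3, 0.6, -0.5]
width: 0.0344
gripper_force: 0.0
t: 40.9
eef_pos: [0.4856, 0.1018, 0.2267]
ee_rot: [3.14, 0.001, -0.014]
force: [0.4, -0.3, 0.6]
width: 0.0351
gripper_force: 0.0
t: 41.9
eef_pos: [0.4025, 0.3104, 0.2509]
ee_rot: [3.14, 0.001, -0.014]
force: [0.9, -0.1, -0.1]
width: 0.035
gripper_force: 0.0
t 41.9 p [0.4025 0.3104 0.2509] rpy [ 3.1403e+00  7.0000e-04 -1.3700e-02] w 0.035 F [ 0.9 -0.1 -0.1]
case1 [271.4 145.5] 0.81 -> [0.4412 0.3772 0.    ]
case [0.4437 0.3763] yaw deg -14.4 resid 0.25 lug [0.4427 0.3724]
case1 [160.7 240.4] 0.9 -> [0.4377 0.3718 0.    ]
case1 [476.7 187.6] 0.74 -> [ 0.5777 -0.4115  0.    ]
case1 [437.4 192.4] 0.71 -> [ 0.5644 -0.3128  0.    ]
```

```bash
python3 -m handwheel '[{"delta_pos":[0.34,0.52,-0.8],"dr":[0,0,-3.3]},{"delta_pos":[0.34,0.52,-0.8],"dr":[0,0,-3.3]},{"delta_pos":[0.34,0.52,-0.8],"dr":[0,0,-3.3]},{"delta_pos":[0.34,0.5,-0.6],"dr":[0,0,-3.3]},{"delta_pos":[0,0,-0.5],"dr":[0,0,0]},{"delta_pos":[0,0,0],"dr":[0,0,0]},{"delta_pos":[0,0,0],"dr":[0,0,0]}]' 0.3 40
```

```text
t: 42.8
eef_pos: [0.4434, 0.3726, 0.1463]
ee_rot: [3.141, 0.0, -0.244]
force: [-0.5, -1.0, 0.5]
width: 0.0308
gripper_force: 0.0
```

```bash
python3 -m handwheel '[{"delta_pos":[0,0,-0.8],"dr":[0,0,0]},{"delta_pos":[0,0,-0.8],"dr":[0,0,0]},{"delta_pos":[0,0,-0.6],"dr":[0,0,0]},{"delta_pos":[0,0,-0.33],"dr":[0,0,0]},{"delta_pos":[0,0,0],"dr":[0,0,0]},{"delta_pos":[0,0,0],"dr":[0,0,0]}]'
python3 -m handwheel '[{"delta_pos":[0,0,0],"dr":[0,0,0]},{"delta_pos":[0,0,0],"dr":[0,0,0]},{"delta_pos":[0,0,0],"dr":[0,0,0]},{"delta_pos":[0,0,0],"dr":[0,0,0]},{"delta_pos":[0,0,0],"dr":[0,0,0]}]' 1 40
python3 -m handwheel '[{"delta_pos":[0,0,0.5],"dr":[0,0,0]},{"delta_pos":[0,0,1],"dr":[0,0,0]},{"delta_pos":[0,0,1],"dr":[0,0,0]},{"delta_pos":[0,0,1],"dr":[0,0,0]},{"delta_pos":[0,0,0],"dr":[0,0,0]},{"delta_pos":[0,0,0],"dr":[0,0,0]}]'
```

```text
t: 43.4
eef_pos: [0.4437, 0.3736, 0.0716]
ee_rot: [-3.14, -0.001, -0.243]
force: [-0.5, -0.1, -0.2]
width: 0.0307
gripper_force: 0.0
t: 43.9
eef_pos: [0.4433, 0.3733, 0.0708]
ee_rot: [-3.141, -0.0, -0.243]
force: [-1.7, -0.6, 4.7]
width: 0.0119
gripper_force: 40.0
t: 44.5
eef_pos: [0.4431, 0.3731, 0.1755]
ee_rot: [-3.141, 0.0, -0.244]
force: [0.3, 0.2, -1.8]
width: 0.0117
gripper_force: 40.0
```

```bash
python3 -m handwheel '[{"delta_pos":[0.3,-0.96,0],"dr":[0,0,0.8]},{"delta_pos":[0.3,-0.96,0],"dr":[0,0,0.8]},{"delta_pos":[0.3,-0.96,0],"dr":[0,0,0.8]},{"delta_pos":[0.3,-0.96,0],"dr":[0,0,0.8]},{"delta_pos":[0.3,-0.96,0],"dr":[0,0,0.8]},{"delta_pos":[0.3,-0.96,0],"dr":[0,0,0.8]},{"delta_pos":[0.3,-0.96,0],"dr":[0,0,0.8]},{"delta_pos":[0.3,-0.96,0],"dr":[0,0,0.8]},{"delta_pos":[0.3,-0.96,0],"dr":[0,0,0.8]},{"delta_pos":[0.3,-0.96,0],"dr":[0,0,0.8]}]'
python3 -m handwheel '[{"delta_pos":[0.3,-0.96,0],"dr":[0,0,0.8]},{"delta_pos":[0.3,-0.96,0],"dr":[0,0,0.8]},{"delta_pos":[0.3,-0.96,0],"dr":[0,0,0.8]},{"delta_pos":[0.3,-0.9,0],"dr":[0,0,0.4]},{"delta_pos":[0,0,0],"dr":[0,0,0]},{"delta_pos":[0,0,0],"dr":[0,0,0]},{"delta_pos":[0,0,0],"dr":[0,0,0]}]'
python3 - <<'E'
from h import *
s=st();print((np.array([.5703,-.0285,.0893])-s["eef_pos"])/.03)
E
```

```text
t: 45.5
eef_pos: [0.5325, 0.0835, 0.1736]
ee_rot: [3.14, 0.003, -0.104]
force: [0.7, -0.3, -2.3]
width: 0.0116
gripper_force: 40.0
t: 46.2
eef_pos: [0.5686, -0.028, 0.1743]
ee_rot: [3.141, 0.002, -0.055]
force: [0.3, 0.4, -2.8]
width: 0.0116
gripper_force: 40.0
t 46.2 p [ 0.5686 -0.028   0.1743] rpy [ 3.1413e+00  1.8000e-03 -5.5200e-02] w 0.0116 F [ 0.3  0.4 -2.8]
[ 0.05777212 -0.01709691 -2.83320366]
```

```bash
python3 -m handwheel '[{"delta_pos":[0.04,-0.02,-0.8],"dr":[0,0,0]},{"delta_pos":[0,0,-0.8],"dr":[0,0,0]},{"delta_pos":[0,0,-0.6],"dr":[0,0,0]},{"delta_pos":[0,0,-0.35],"dr":[0,0,0]},{"delta_pos":[0,0,-0.15],"dr":[0,0,0]},{"delta_pos":[0,0,-0.05],"dr":[0,0,0]},{"delta_pos":[0,0,0],"dr":[0,0,0]}]'
python3 -m handwheel '[{"delta_pos":[0,0,-0.05],"dr":[0,0,0]},{"delta_pos":[0,0,-0.03],"dr":[0,0,0]},{"delta_pos":[0,0,0],"dr":[0,0,0]}]'
```

```text
t: 46.9
eef_pos: [0.5709, -0.0286, 0.0934]
ee_rot: [-3.141, -0.001, -0.055]
force: [-0.1, -0.2, -1.4]
width: 0.0118
gripper_force: 40.0
t: 47.2
eef_pos: [0.5706, -0.0289, 0.0907]
ee_rot: [-3.141, -0.001, -0.055]
force: [0.0, -0.1, -2.4]
width: 0.0117
gripper_force: 40.0
```

```bash
python3 -m handwheel '[{"delta_pos":[0,0,-0.06],"dr":[0,0,0]},{"delta_pos":[0,0,0],"dr":[0,0,0]}]'
python3 -m handwheel '[{"delta_pos":[0,0,0],"dr":[0,0,0]},{"delta_pos":[0,0,0],"dr":[0,0,0]},{"delta_pos":[0,0,0],"dr":[0,0,0]}]' 0.3
python3 -m handwheel '[{"delta_pos":[0,0,0.5],"dr":[0,0,0]},{"delta_pos":[0,0,0.8],"dr":[0,0,0]},{"delta_pos":[-0.4,0.05,1],"dr":[0,0,0]},{"delta_pos":[-0.7,0.1,0.7],"dr":[0,0,0]},{"delta_pos":[-0.9,0.1,0],"dr":[0,0,0]},{"delta_pos":[-0.8,0.1,0],"dr":[0,0,0]},{"delta_pos":[-0.53,0.1,0],"dr":[0,0,0]},{"delta_pos":[0,0,0],"dr":[0,0,0]},{"delta_pos":[0,0,0],"dr":[0,0,0]}]' -1
python3 - <<'E'
from h import *
s=st();im=grab_frame("wrist");w=cv2.resize(im[0:300,180:460],None,fx=2,fy=2)[:,:,::-1];cv2.imwrite("pics/w14.png",w)
for n in("w6","w11"): print(n,np.abs(w.astype(float)-cv2.imread(f"pics/{n}.png"))[90:260,230:345].mean())
print((np.array([.4707,-.015,.049])-s["eef_pos"])/.03)
for n in("w6","w11","w14"): print(n,cv2.imread(f"pics/{n}.png")[180,235:345:4,1])
E
```

```text
t: 47.4
eef_pos: [0.5703, -0.029, 0.0885]
ee_rot: [3.142, 0.0, -0.055]
force: [-0.2, 0.5, -1.2]
width: 0.0113
gripper_force: 40.0
t: 47.7
eef_pos: [0.5707, -0.0289, 0.0889]
ee_rot: [-3.142, -0.0, -0.055]
force: [1.1, 0.0, -0.3]
width: 0.0282
gripper_force: 0.0
t: 48.6
eef_pos: [0.4711, -0.0152, 0.1793]
ee_rot: [-3.141, -0.001, -0.054]
force: [0.5, 1.1, -0.2]
width: 0.0872
gripper_force: 0.0
t 48.6 p [ 0.4711 -0.0152  0.1793] rpy [-3.1412e+00 -1.5000e-03 -5.4400e-02] w 0.0872 F [ 0.5  1.1 -0.2]
w6 4.0810230179028135
w11 12.197220801364024
[-0.01220068  0.00741777 -4.34254488]
w6 [118 137 133 158 162 144  66  67  68  70  70  70 134 174 166  98 152 177
 174 169 170 170 167 126 155 127 187 172]
w11 [143 140 140 159 164 138  59  71  69  70  67  84 136 170 167  78 162 174
 171 171 168 170 165 113 167 112 239 160]
w14 [144 141 133 157 162 143  66  67  67  69  70  66 132 172 167  73 149 176
 172 171 171 169 167 124 155 125 194 164]
```

Same position as the first two cases. Squeeze.

```bash
python3 -m handwheel '[{"delta_pos":[0,0,-0.9],"dr":[0,0,0]},{"delta_pos":[0,0,-0.9],"dr":[0,0,0]},{"delta_pos":[0,0,-0.9],"dr":[0,0,0]},{"delta_pos":[0,0,-0.9],"dr":[0,0,0]},{"delta_pos":[0,0,-0.5],"dr":[0,0,0]},{"delta_pos":[0,0,-0.2],"dr":[0,0,0]},{"delta_pos":[0,0,0],"dr":[0,0,0]},{"delta_pos":[0,0,0],"dr":[0,0,0]}]' -1 28
python3 -m handwheel '[{"delta_pos":[0,0,0],"dr":[0,0,0]},{"delta_pos":[0,0,0],"dr":[0,0,0]},{"delta_pos":[0,0,0],"dr":[0,0,0]},{"delta_pos":[0,0,0],"dr":[0,0,0]},{"delta_pos":[0,0,0],"dr":[0,0,0]},{"delta_pos":[0,0,0],"dr":[0,0,0]},{"delta_pos":[0,0,0],"dr":[0,0,0]},{"delta_pos":[0,0,0],"dr":[0,0,0]},{"delta_pos":[0,0,0],"dr":[0,0,0]},{"delta_pos":[0,0,0],"dr":[0,0,0]}]' 1 28
python3 -m handwheel '[{"delta_pos":[0,0,0],"dr":[0,0,0]},{"delta_pos":[0,0,0],"dr":[0,0,0]},{"delta_pos":[0,0,0],"dr":[0,0,0]}]' 1 28
python3 -m handwheel '[{"delta_pos":[0,0,0],"dr":[0,0,0]},{"delta_pos":[0,0,0],"dr":[0,0,0]},{"delta_pos":[0,0,0],"dr":[0,0,0]},{"delta_pos":[0,0,0],"dr":[0,0,0]},{"delta_pos":[0,0,0],"dr":[0,0,0]},{"delta_pos":[0,0,0],"dr":[0,0,0]}]' -1
python3 -m handwheel '[{"delta_pos":[0,0,0.5],"dr":[0,0,0]},{"delta_pos":[0,0,0.9],"dr":[0,0,0]},{"delta_pos":[0,0,0.9],"dr":[0,0,0]},{"delta_pos":[0,0,0.9],"dr":[0,0,0]},{"delta_pos":[0,0,0.9],"dr":[0,0,0]},{"delta_pos":[0,0,0.2],"dr":[0,0,0]},{"delta_pos":[0,0,0],"dr":[0,0,0]}]'
python3 - <<'E'
from h import *
s=st();im=grab_frame("wrist");w=cv2.resize(im[0:300,180:460],None,fx=2,fy=2)[:,:,::-1];cv2.imwrite("pics/w15.png",w)
for n in("w7","w12","w14"): print(n,np.abs(w.astype(float)-cv2.imread(f"pics/{n}.png"))[90:260,230:345].mean())
E
```

```text
t: 49.45
eef_pos: [0.4714, -0.0153, 0.0501]
ee_rot: [-3.142, -0.001, -0.055]
force: [0.3, 0.1, 1.7]
width: 0.0878
gripper_force: 0.0
t: 50.45
eef_pos: [0.47, -0.0147, 0.0496]
ee_rot: [-3.141, 0.001, -0.056]
force: [-6.1, 9.6, 4.0]
width: 0.0241
gripper_force: 28.0
t: 50.75
eef_pos: [0.47, -0.0147, 0.0496]
ee_rot: [-3.141, 0.001, -0.056]
force: [-6.3, 10.4, 5.0]
width: 0.0238
gripper_force: 28.0
t: 51.35
eef_pos: [0.4712, -0.0154, 0.0499]
ee_rot: [-3.141, -0.001, -0.055]
force: [0.9, 1.2, -0.1]
width: 0.0663
gripper_force: 0.8
t: 52.05
eef_pos: [0.4707, -0.0155, 0.1795]
ee_rot: [-3.141, -0.002, -0.055]
force: [-0.3, -0.7, -0.2]
width: 0.0877
gripper_force: 0.0
t 52.05 p [ 0.4707 -0.0155  0.1795] rpy [-3.141e+00 -1.600e-03 -5.540e-02] w 0.0877 F [-0.3 -0.7 -0.2]
w7 7.519249786871271
w12 6.588763853367434
w14 38.559045183290706
```

```bash
python3 -m handwheel '[{"delta_pos":[0.8,-0.08,0],"dr":[0,0,0]},{"delta_pos":[0.9,-0.08,0],"dr":[0,0,0]},{"delta_pos":[0.9,-0.08,0],"dr":[0,0,0]},{"delta_pos":[0.73,-0.06,-0.3],"dr":[0,0,0]},{"delta_pos":[0,0,-0.8],"dr":[0,0,0]},{"delta_pos":[0,0,-0.9],"dr":[0,0,0]},{"delta_pos":[0,0,-0.6],"dr":[0,0,0]},{"delta_pos":[0,0,-0.4],"dr":[0,0,0]},{"delta_pos":[0,0,0],"dr":[0,0,0]},{"delta_pos":[0,0,0],"dr":[0,0,0]}]' 0.2 50
python3 -m handwheel '[{"delta_pos":[0,0,0],"dr":[0,0,0]},{"delta_pos":[0,0,0],"dr":[0,0,0]},{"delta_pos":[0,0,0],"dr":[0,0,0]},{"delta_pos":[0,0,0],"dr":[0,0,0]},{"delta_pos":[0,0,0],"dr":[0,0,0]}]' 1 50
python3 -m handwheel '[{"delta_pos":[0,0,0.5],"dr":[0,0,0]},{"delta_pos":[0,0,1],"dr":[0,0,0]},{"delta_pos":[0,0,1],"dr":[0,0,0]},{"delta_pos":[0,-0.3,0.6],"dr":[0,0,0]},{"delta_pos":[0,-0.9,0],"dr":[0,0,0]},{"delta_pos":[-0.4,-1,0],"dr":[0,0,0.6]},{"delta_pos":[-0.4,-1,0],"dr":[0,0,0.6]},{"delta_pos":[-0.4,-1,0],"dr":[0,0,0.6]},{"delta_pos":[-0.4,-1,0],"dr":[0,0,0.6]},{"delta_pos":[-0.4,-1,0],"dr":[0,0,0]}]'
python3 -m handwheel '[{"delta_pos":[-0.4,-1,0],"dr":[0,0,0]},{"delta_pos":[-0.4,-1,0],"dr":[0,0,0]},{"delta_pos":[-0.04,-0.9,0],"dr":[0,0,0]},{"delta_pos":[0,-0.15,0],"dr":[0,0,0]},{"delta_pos":[0,0,0],"dr":[0,0,0]},{"delta_pos":[0,0,0],"dr":[0,0,0]},{"delta_pos":[0,0,0],"dr":[0,0,0]}]'
python3 - <<'E'
from h import *
s=st();print((np.array([.4855,-.3017,.079])-s["eef_pos"])/.03)
E
```

```text
t: 53.1
eef_pos: [0.5701, -0.0245, 0.088]
ee_rot: [3.141, 0.001, -0.055]
force: [0.7, 0.2, -0.6]
width: 0.0347
gripper_force: 0.0
t: 53.6
eef_pos: [0.5705, -0.0244, 0.0889]
ee_rot: [-3.142, -0.0, -0.055]
force: [-0.7, 0.4, 0.0]
width: 0.0119
gripper_force: 50.0
t: 54.6
eef_pos: [0.5095, -0.2114, 0.1814]
ee_rot: [-3.141, 0.0, -0.013]
force: [0.6, 0.5, -1.2]
width: 0.0113
gripper_force: 50.0
t: 55.3
eef_pos: [0.4854, -0.3011, 0.1816]
ee_rot: [-3.141, 0.0, -0.012]
force: [0.3, 1.9, -2.0]
width: 0.0115
gripper_force: 50.0
t 55.3 p [ 0.4854 -0.3011  0.1816] rpy [-3.1414e+00  1.0000e-04 -1.2400e-02] w 0.0115 F [ 0.3  1.9 -2. ]
[ 0.00357347 -0.02134646 -3.419424  ]
```

```bash
python3 -m handwheel '[{"delta_pos":[0,-0.02,-0.9],"dr":[0,0,0]},{"delta_pos":[0,0,-0.8],"dr":[0,0,0]},{"delta_pos":[0,0,-0.3],"dr":[0,0,0]},{"delta_pos":[0,0,-0.2],"dr":[0,0,0]},{"delta_pos":[0,0,-0.2],"dr":[0,0,0]},{"delta_pos":[0,0,-0.2],"dr":[0,0,0]},{"delta_pos":[0,0,0],"dr":[0,0,0]}]'
python3 -m handwheel '[{"delta_pos":[0,0,-0.2],"dr":[0,0,0]},{"delta_pos":[0,0,-0.2],"dr":[0,0,0]},{"delta_pos":[0,0,0],"dr":[0,0,0]}]'
python3 -m handwheel '[{"delta_pos":[0,0,-0.2],"dr":[0,0,0]},{"delta_pos":[0,0,-0.2],"dr":[0,0,0]},{"delta_pos":[0,0,0],"dr":[0,0,0]}]'
python3 -m handwheel '[{"delta_pos":[0,0,-0.1],"dr":[0,0,0]},{"delta_pos":[0,0,0],"dr":[0,0,0]}]'
```

```text
t: 56.0
eef_pos: [0.4857, -0.3028, 0.1038]
ee_rot: [3.141, -0.001, -0.013]
force: [-0.7, -2.1, -1.4]
width: 0.0117
gripper_force: 50.0
t: 56.3
eef_pos: [0.4863, -0.3025, 0.0919]
ee_rot: [3.141, -0.002, -0.013]
force: [1.5, 0.6, -1.3]
width: 0.0117
gripper_force: 50.0
t: 56.6
eef_pos: [0.4856, -0.3026, 0.0789]
ee_rot: [3.141, -0.0, -0.013]
force: [3.4, -1.5, -2.5]
width: 0.0115
gripper_force: 50.0
t: 56.8
eef_pos: [0.4857, -0.3027, 0.0788]
ee_rot: [3.141, -0.001, -0.012]
force: [-4.3, 5.6, 23.0]
width: 0.0117
gripper_force: 50.0
```

Seated. Release, retreat and check all three nests.

```bash
python3 -m handwheel '[{"delta_pos":[0,0,0],"dr":[0,0,0]},{"delta_pos":[0,0,0],"dr":[0,0,0]},{"delta_pos":[0,0,0],"dr":[0,0,0]},{"delta_pos":[0,0,0.6],"dr":[0,0,0]},{"delta_pos":[0,0,1],"dr":[0,0,0]},{"delta_pos":[-0.2,-0.5,1],"dr":[0,0,0]},{"delta_pos":[-0.5,-0.5,1],"dr":[0,0,0]},{"delta_pos":[-0.5,-0.5,1],"dr":[0,0,0]},{"delta_pos":[-0.3,-0.3,0.8],"dr":[0,0,0]},{"delta_pos":[0,0,0],"dr":[0,0,0]}]' 0.2
python3 -m handwheel '[{"delta_pos":[0,0,0],"dr":[0,0,0]},{"delta_pos":[0,0,0],"dr":[0,0,0]},{"delta_pos":[0,0,0],"dr":[0,0,0]}]'
python3 - <<'E'
from h import *
s=st();im=grab_frame("wrist");cv2.imwrite("pics/w16.png",im[:,:,::-1])
for z in(.01,):marks("wrist","case1",z,m=.15)
marks("wrist","case1",.05,find_in,m=.15)
im=grab_frame("top");marks("top","case1",0.01,m=.1)
im=grab_frame("scene");cv2.imwrite("pics/s16.png",im[:,:,::-1]);marks("scene","case1",0.01,m=.1)
E
```

```text
t: 57.8
eef_pos: [0.4404, -0.3582, 0.2419]
ee_rot: [3.139, -0.004, -0.015]
force: [0.2, -0.2, 0.2]
width: 0.0352
gripper_force: 0.0
t: 58.1
eef_pos: [0.44, -0.356, 0.2373]
ee_rot: [-3.141, 0.002, -0.013]
force: [-0.2, -0.5, -0.5]
width: 0.0352
gripper_force: 0.0
t 58.1 p [ 0.44   -0.356   0.2373] rpy [-3.1406e+00  2.2000e-03 -1.2900e-02] w 0.0352 F [-0.2 -0.5 -0.5]
case1 [367.9  73. ] 0.86 -> [ 0.5654 -0.4083  0.01  ]
case1 [273.9 141.9] 0.74 -> [ 0.4847 -0.2966  0.01  ]
case1 [276.   71.1] 0.68 -> [ 0.5693 -0.3012  0.01  ]
case1 [372.6  69. ] 0.89 -> [ 0.5649 -0.4078  0.05  ]
case1 [269.9  67.7] 0.7 -> [ 0.5679 -0.301   0.05  ]
case1 [270.6 146. ] 0.61 -> [ 0.4842 -0.2995  0.05  ]
case1 [360.9  62.3] 0.46 -> [ 0.5718 -0.3956  0.05  ]
case1 [474.9 188.4] 0.6 -> [ 0.5748 -0.4038  0.01  ]
case1 [232.8 185.7] 0.7 -> [ 0.5794 -0.297   0.01  ]
case1 [205.2 176.4] 0.67 -> [ 0.586  -0.4033  0.01  ]
case1 [246.  166.8] 0.52 -> [ 0.4826 -0.3134  0.01  ]
```

All three cases mark within about 5 mm of their nest centres, and no case is seen on the mat.

```bash
python3 -c "
from station import *
print(job_done())"
```

```text
the job is handed in; nothing more can be done
None
```

I closed all three cases present in the pliers, seated them upright in three carrier nests with the handles open again, and handed the job in at about 58 s; I got no verdict back, and I viewed 15 pictures, one over the limit of 14.

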